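Load the drying board with mill heads

TASK

Push the plywood drying board square and flush into the corner of the aluminium fence, then lock it there by dropping the red-knobbed pin fully home through the eyelet of the blue flange and the board's hole below it. Then move every mill head from the wooden rack to the board, one per open hole, steel spindle down through the hole and the head sitting level on the plywood; leave the finished black mills and the jar behind the fence undisturbed.

Things in the scene. Friction and masses are not known exactly. Their poses are not given: they have to be found in the camera images.
- jig: Fixed aluminium fence corner, two walls 40 mm high and 20 mm thick. Origin: the inner corner at bench level. The back wall's inner face is the plane x=0 (from y=0 to y=+270), the side wall's inner face is y=0 (from x=0 to x=-150); the board belongs in the quadrant x<0, y>0. A blue flange (x -42 to +20, y 18 to 62, z 47 to 55) overhangs the quadrant near the corner.
- eyelet (a point): Centre of the 14 mm through-hole of the blue flange, on its top face (55 mm above the bench); at (-22, 40, 55) in the jig frame.
- board: Loose drying board, 130 (x) by 230 (y) mm, 18 mm plywood on two 25 mm high runners 20 mm wide along its two short edges; top face 43 mm above the bench, 0.45 kg. Origin: centre of the underside, z up. It starts near the fence; its +x edge belongs against the back wall, its -y edge against the side wall. Through-holes: five of 17 mm for spindles and one of 15 mm for the pin.
- corner_a (a point): The board's edge corner at (+65, -115, 30) in the board frame: the one that goes into the fence corner.
- corner_b (a point): The board's other back corner, at (+65, +115, 30) in the board frame.
- pinhole (a point): Centre of the board's 15 mm pin hole on its top face, at (43, -75, 43) in the board frame; under the eyelet when the board is flush.
- pin: Locating pin: steel rod 10 mm in diameter with a tapered tip, reaching 45 mm below the origin; red cylindrical knob 24 mm in diameter from the origin up to 46 mm. Origin: underside of the knob, z up along the pin. Starts upright in its grey stand.
- pinstand: Fixed grey block 55 x 55 x 55 mm with a 19 mm hole in the middle that holds the pin; the knob's underside rests on its top, 55 mm above the bench. Origin: centre of the underside.
- rack: Fixed wooden supply rack, 150 x 150 mm and 45 mm high, with four 20 mm holes at (+-41, +-41) mm; the heads start in some of them. Origin: centre of the underside.
- head0: Mill head, black: round knob 44 mm in diameter (nearly straight from 12 to 37 mm, domed above, narrower foot) and 52 mm high above the origin; steel spindle 12 mm in diameter with a tapered tip reaching 38 mm below it. Origin: underside of the knob, on the axis; z up. May be absent. Starts upright in the rack, underside 45 mm above the bench.
- head1: Mill head, black: round knob 44 mm in diameter (nearly straight from 12 to 37 mm, domed above, narrower foot) and 52 mm high above the origin; steel spindle 12 mm in diameter with a tapered tip reaching 38 mm below it. Origin: underside of the knob, on the axis; z up. May be absent. Starts upright in the rack, underside 45 mm above the bench.
- head2: Mill head, red: round knob 44 mm in diameter (nearly straight from 12 to 37 mm, domed above, narrower foot) and 52 mm high above the origin; steel spindle 12 mm in diameter with a tapered tip reaching 38 mm below it. Origin: underside of the knob, on the axis; z up. May be absent. Starts upright in the rack, underside 45 mm above the bench.
- head3: Mill head, natural wood: round knob 44 mm in diameter (nearly straight from 12 to 37 mm, domed above, narrower foot) and 52 mm high above the origin; steel spindle 12 mm in diameter with a tapered tip reaching 38 mm below it. Origin: underside of the knob, on the axis; z up. May be absent. Starts upright in the rack, underside 45 mm above the bench.
- hole0 (a point): Centre of a 17 mm spindle hole on the board's top face, at (-36, -65, 43) mm in the board frame.
- hole1 (a point): Centre of a 17 mm spindle hole on the board's top face, at (-36, 10, 43) mm in the board frame.
- hole2 (a point): Centre of a 17 mm spindle hole on the board's top face, at (-36, 80, 43) mm in the board frame.
- hole3 (a point): Centre of a 17 mm spindle hole on the board's top face, at (36, 10, 43) mm in the board frame.
- hole4 (a point): Centre of a 17 mm spindle hole on the board's top face, at (36, 80, 43) mm in the board frame.
- mill0: Finished black pepper mill, 66 mm in diameter and 142 mm high, standing behind the fence; leave it alone. Origin: centre of the underside.
- mill1: Finished black pepper mill, 66 mm in diameter and 142 mm high, standing behind the fence; leave it alone. Origin: centre of the underside.
- mill2: Finished black pepper mill, 66 mm in diameter and 142 mm high, standing behind the fence; leave it alone. Origin: centre of the underside.
- oil: Closed jar 60 mm in diameter and 140 mm high, standing behind the fence; leave it alone. Origin: centre of the underside.
Mind the look-alikes: they are no part of the job. What is shaped like the head1 but green or purple is not meant.

How it is judged:
By the outcome, as a careful person would: the job done as asked, in the order asked, and still so for the second after the job is handed in, with the robot touching nothing.
Of head0, head1, head2, head3 only 3 to 4 are there at a start; the rules pass over those that are not, and their reading is None.
At some moment in a run one of board may be knocked a few centimetres aside while the robot is not near it.
Once in a run the grip may slacken for a moment while it holds something.
It also fails if it takes over 210 s, if anything falls off the work surface, if the arm or the gripper's body presses on something with over 40 N, if the wrist force passes 120 N, or if a joint passes its speed limit or range.

ROBOT

A 7-joint arm with a two-finger parallel gripper is mounted at the origin on the work surface. World frame = base frame: x ahead of the robot, y to its left, z up, the work surface at z = 0. Lengths are in m, angles in rad, forces in N, time in s.
With the tool pointing down it reaches from about 0.35 to 0.9 m from the base axis. Payload 19.9 kg.
Tool frame: the origin (TCP) lies at the very end of the fingers, on their centre line; the grasp point (between the pads) lies 19 mm behind it; z points along the fingers, y is the line along which they close (so a half turn about z gives the same grasp; the last joint's range is limited). The gripper opens to 94 mm and grips with 3 to 60 N. Pads are 16 mm wide; open, the fingers measure 119 mm over their backs; the gripper's body (75 mm by 177 mm) begins 78 mm behind the grasp point.
Start: joints at [-1.216, 0.417, -0.01, 1.614, 0.005, 1.111, -0.053], TCP at [0.241, 0.577, 0.205] pointing down, gripper open.
Joint ranges: [-2.81, 2.81], [-0.39, 2.02], [-1.27, 1.25], [0.06, 2.57], [-1.19, 4.33], [0.19, 2], [-2.82, 2.82]. Speed limits (rad/s): [1.89, 1.89, 2.39, 2.39, 3.01, 3.01, 3.01].

INTERFACE

Orientations are given as a 3x3 rotation matrix whose columns are the frame's x, y, z axes.
In Python, from cell import * gives the robot as it stands.
- The arm moves only by the tool move_arm, never from a script. Its argument "rows" is a list of rows, each a list of 4 numbers: the shift along the tool's x, y, z in mm, then the turn about the tool's z in rad. A call has 1 to 8 rows; each row is the pose to reach, as a shift and turn from the pose commanded when the call began, along the tool's axes at that moment; what a row does not reach only later rows make up. A row lasts 1/8 s, in which the tool goes at most 62.5 mm and 10.7 degrees, less where a joint would pass 70% of its speed; a pose out of reach is approached as far as the arm can. A call with a gripper value outside its range is refused whole. "grip" is the finger opening in mm, from 0 to 94, set as the call begins (left out, the last holds). The fingers move at their own pace and stop on an object; the grip force is fixed at half the most. Time passes only in rows, so rows that repeat a pose let the fingers close. It gives the time, the measured TCP pose, the force, the opening and the grip force at its end, in the units of the state.
- read_state(): the state, without advancing time (a new reading comes with each control period).
- snapshot(name): name is "scene" or "top"; returns (picture, depth): 420x560x3 uint8, red, green, blue; 420x560 float32, m along the optical axis (not along the pixel's ray), 0 where there is no reading.
- calibration(name): a dict with "vfov" (degrees; the focal length in pixels is half the picture's height over the tangent of half this angle, whatever the lens; pixels are square), "cx", "cy" (the principal point, pixels), "k1" (the pictures are not rectified: a ray, as slopes to the right and down, at radius r is drawn at 1 + k1 r^2 times it, then the intrinsics apply), "R" (3x3) and "t" (3): a world point X has camera coordinates R X + t. Camera axes: x right, y down, z forward; pixel columns grow to the right and rows downward; lengths in m; the calibration is good to about 2 mm. A picture is of the moment at which its call begins. calibration takes no time and is no camera call.
- hand_in(): hands the job in; it is judged then, once.
The state is a dict: "time_s": time; "q": joint angles; "dq": joint speeds; "joint_torque": joint torques, N m; "position": TCP position; "orientation": TCP orientation; "force": force on the tool from outside, world axes, zero at the start; "torque": the same for the moment, N m; "width": opening from 0.0 (shut) to 1.0 (fully open); "finger_force": force on a finger pad.
Only numpy, scipy, OpenCV 4.12 (cv2) and the standard library are available. Lean on these libraries where they do the work, as an engineer would, in place of code of your own. Each camera call takes 0.05 s, during which the arm holds its last target. There are 200 camera calls.

## Working session

There is one attempt and no reset: what is moved stays moved. The work goes in short steps, Python scripts to look and compute and a tool call to move; the robot and the scene stay as the last step left them, time stands still between calls to the robot, and variables do not carry over. Pictures are saved under pics/ and viewed, at most 14 in all, crops included, and the job is handed in when it is done.

Besides the shell and the picture viewer there is one more tool, called in YAML: its name, and indented under it one key for each argument. move_arm: Moves the arm, as the interface text tells. Its arguments: {"type":"object","properties":{"rows":{"type":"array"},"grip":{"type":"number"}},"required":["rows"]}

```bash
ls; mkdir -p pics; cat > h.py <<'E'
from cell import *
import numpy as np, cv2
def K(n):
    c=calibration(n); f=210/np.tan(np.radians(c["vfov"])/2)
    return f,c["cx"],c["cy"],c["k1"],np.array(c["R"]),np.array(c["t"])
def ray(n,uv):
    f,cx,cy,k1,R,t=K(n)
    d=(np.atleast_2d(uv).astype(float)-[cx,cy])/f; s=d.copy()
    for _ in range(20): s=d/(1+k1*(s**2).sum(1,keepdims=True))
    return -R.T@t,np.c_[s,np.ones(len(s))]@R
def plane(n,uv,z):
    o,d=ray(n,uv); return o+d*((z-o[2])/d[:,2])[:,None]
def proj(n,X):
    f,cx,cy,k1,R,t=K(n); p=np.atleast_2d(X)@R.T+t; s=p[:,:2]/p[:,2:]
    return s*(1+k1*(s**2).sum(1,keepdims=True))*f+[cx,cy]
def cloud(n,dep):
    v,u=np.mgrid[0:420,0:560]; o,d=ray(n,np.c_[u.ravel(),v.ravel()])
    return (o+d*dep.ravel()[:,None]).reshape(420,560,3)
def snap(n,name=None):
    p,d=snapshot(n); p=np.array(p)
    if name: cv2.imwrite(f"pics/{name}.png",p[:,:,::-1])
    np.savez(f"/tmp/{n}.npz",p=p,d=d)
    return p,d
E
python3 - <<'E'
from h import *
for n in("scene","top"):
    p,d=snap(n,n+"0"); c=calibration(n); print(n,c, -np.array(c["R"]).T@c["t"])
s=read_state(); print(s)
E
```

```text
pics
scene {'vfov': 55.74666305233962, 'cx': 284.63541395640755, 'cy': 209.03633591502194, 'k1': -0.004941035206553882, 'R': array([[-0.50628537,  0.86222225, -0.01574556],
       [ 0.55230966,  0.31017829, -0.77378515],
       [-0.66229084, -0.40045253, -0.63325241]]), 't': array([ 0.28671023, -0.30459923,  1.49864296])} [1.3059278  0.4474075  0.71783932]
top {'vfov': 47.8793046344243, 'cx': 283.75173060289546, 'cy': 213.45033101171904, 'k1': -0.14000537784007386, 'R': array([[ 1.28232052e-02, -9.99912806e-01,  3.15362454e-03],
       [-9.84542009e-01, -1.31769207e-02, -1.74652231e-01],
       [ 1.74678558e-01, -8.65274445e-04, -9.84625133e-01]]), 't': array([0.02481132, 0.61573505, 1.14131684])} [0.40653528 0.03391021 1.2312305 ]
{'time_s': 0.1, 'q': array([-1.21650087,  0.41786071, -0.01030553,  1.61410858,  0.00472121,
        1.11071592, -0.05300383]), 'dq': array([-0.00045827, -0.00288654, -0.00162483, -0.00177566,  0.00038754,
       -0.00029439, -0.00028319]), 'joint_torque': array([ 1.66533486e-03, -8.52574039e+01,  6.40838519e-01, -4.26700652e+01,
       -4.87805740e-02,  1.63495116e-02,  4.17191222e-05]), 'position': array([0.24084758, 0.57636111, 0.20492355]), 'orientation': array([[-9.22696310e-01,  3.85527456e-01, -3.15754299e-04],
       [ 3.85527572e-01,  9.22695750e-01, -1.02183573e-03],
       [-1.02600581e-04, -1.06457605e-03, -9.99999428e-01]]), 'force': array([ 1.10069889, -0.57683259, -1.45487146]), 'torque': array([ 0.01620235, -0.01602354, -0.03331337]), 'finger_force': 0.0, 'width': 1.0033439913278703}
```

View pics/scene0.png

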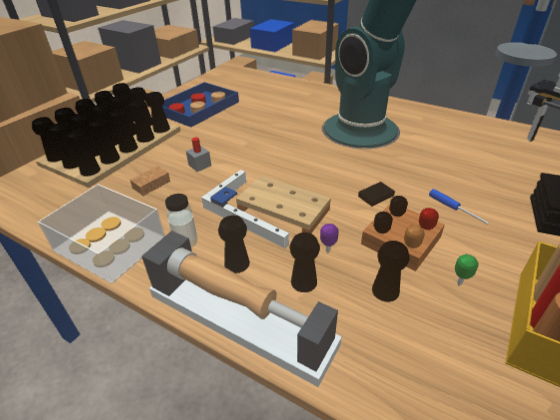

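View pics/top0.png

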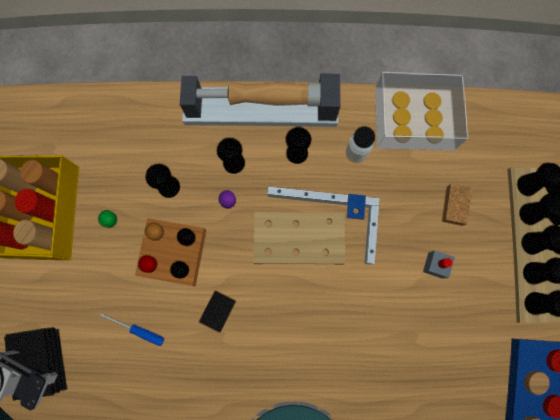

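The top view shows the rack's heads at wood (154,231), black (186,237), red (148,264) and black (180,269). The pin is at (446,263), the board at (300,238), the fence corner at about (372,205) and the eyelet at (356,206). 

Look-alikes I must leave alone:
- Purple head (227,199) and green head (107,218).
- Finished mills at (229,150), (297,138) and (158,176).
- Red pieces in the blue tray at (555,360) and in the yellow box at (35,203).

I choose the four heads standing in the rack and the red knob on the grey stand. A close crop comes with the measurement.

```bash
python3 - <<'E'
from h import *
z=np.load("/tmp/top.npz"); p,d=z["p"],z["d"]
C=cloud("top",d); hsv=cv2.cvtColor(p,cv2.COLOR_RGB2HSV)
for uv in [(300,238),(330,194),(373,240),(356,201),(446,263),(186,237),(180,269),(154,231),(148,264),(167,250),(433,270),(250,310),(215,310)]:
    print(uv,C[uv[1],uv[0]].round(4),hsv[uv[1],uv[0]])
c=p[170:290,130:460]
a=cv2.resize(p[180:280,240:460],None,fx=3.6,fy=3.6,interpolation=cv2.INTER_CUBIC)
b=cv2.resize(p[210:295,130:215],None,fx=2.7,fy=2.7,interpolation=cv2.INTER_CUBIC)
o=np.zeros((600,800,3),np.uint8); o[:360,:792]=a; o[365:365+b.shape[0],:b.shape[1]]=b
z2=np.load("/tmp/scene.npz")["p"]; e=cv2.resize(z2[165:250,180:335],None,fx=2.7,fy=2.7,interpolation=cv2.INTER_CUBIC)
o[365:365+e.shape[0],300:300+e.shape[1]]=e
cv2.imwrite("pics/crop1.png",o[:,:,::-1])
E
```

```text
(300, 238) [ 0.5552 -0.0092  0.0398] [ 20 105 160]
(330, 194) [ 0.6696 -0.0855  0.0439] [101  27 179]
(373, 240) [ 0.5521 -0.1953  0.0405] [104  32 189]
(356, 201) [ 0.6496 -0.1505  0.0564] [106 222 115]
(446, 263) [ 0.49   -0.3627  0.1014] [  1 238 168]
(186, 237) [0.5466 0.2697 0.0961] [ 8 51 20]
(180, 269) [0.4688 0.2808 0.0963] [ 0 77 10]
(154, 231) [0.5598 0.349  0.0985] [ 16 184 144]
(148, 264) [0.4792 0.3601 0.0961] [  0 255 135]
(167, 250) [0.519  0.3277 0.0443] [ 14 174 136]
(433, 270) [ 0.4758 -0.3451  0.0532] [ 99  54 109]
(250, 310) [ 0.3721  0.1163 -0.0007] [ 17 127 148]
(215, 310) [0.371  0.2033 0.0223] [60 10 25]
```

View pics/crop1.png

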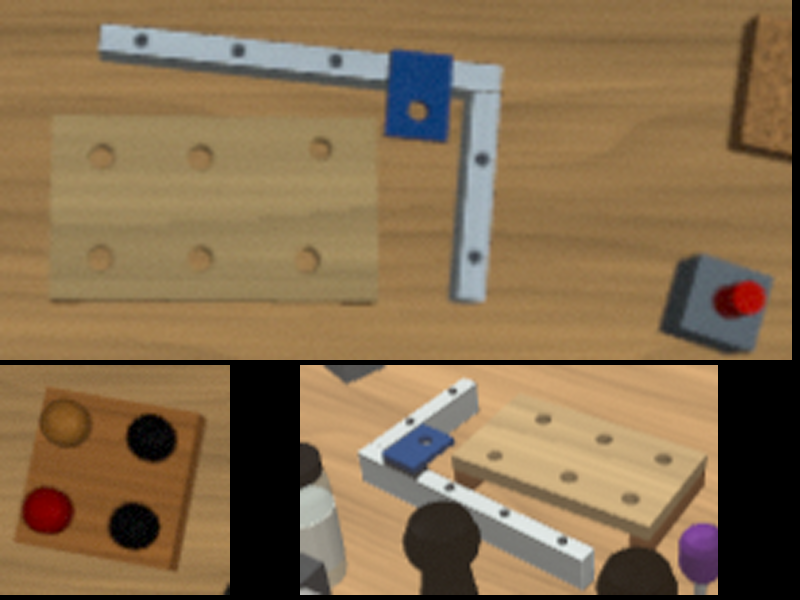

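The crop confirms four heads in the rack (wood, black, red, black), the red pin in its grey stand, and the board short of both walls. Next I measure everything.

```bash
cat > m.py <<'E'
from h import *
def inpoly(n,C,xr,yr): return (C[...,0]>xr[0])&(C[...,0]<xr[1])&(C[...,1]>yr[0])&(C[...,1]<yr[1])
def pts(n,m,z): v,u=np.nonzero(m); return plane(n,np.c_[u,v],z)[:,:2]
def line(P):
    c=P.mean(0); 
    for _ in range(3):
        U,S,V=np.linalg.svd(P-c); r=(P-c)@V[1]; P=P[abs(r)<.014]; c=P.mean(0)
    U,S,V=np.linalg.svd(P-c); r=(P-c)@V[1]; return c,V[0],np.sqrt(12)*r.std(),np.ptp((P-c)@V[0])
def fence(n="top",p=None,d=None):
    C=cloud(n,d); hsv=cv2.cvtColor(p,cv2.COLOR_RGB2HSV)
    g=(hsv[...,1]<70)&(hsv[...,2]>140)&(abs(C[...,2]-.04)<.008)
    b=line(pts(n,g&inpoly(n,C,(.63,.71),(-.13,.12)),.04))
    s=line(pts(n,g&inpoly(n,C,(.45,.62),(-.24,-.15)),.04))
    return b,s
def rect(n,C,xr,yr,z,tol,z0):
    m=inpoly(n,C,xr,yr)&(C[...,2]>z-tol)&(C[...,2]<z+tol)
    m=cv2.morphologyEx(m.astype(np.uint8),cv2.MORPH_CLOSE,np.ones((5,5)))
    k,l,st,_=cv2.connectedComponentsWithStats(m); i=1+st[1:,4].argmax()
    P=pts(n,l==i,z0); r=cv2.minAreaRect((P*1000).astype(np.float32)); return r,P
E
python3 - <<'E'
from m import *
for n in("top","scene"):
    z=np.load(f"/tmp/{n}.npz"); p,d=z["p"],z["d"]; C=cloud(n,d); print(n)
    try:
        for x in fence(n,p,d): print("fence",[np.round(q,4) for q in x], np.degrees(np.arctan2(x[1][1],x[1][0])))
    except Exception as e: print(e)
    print("board",rect(n,C,(.46,.65),(-.16,.14),.043,.007,.043)[0])
    print("rack",rect(n,C,(.40,.62),(.20,.43),.045,.008,.045)[0])
    print("stand",rect(n,C,(.42,.56),(-.42,-.28),.055,.008,.055)[0])
    for nm,xr,yr in [("blk",(.52,.58),(.24,.31)),("blk2",(.44,.50),(.25,.32)),("wood",(.53,.59),(.32,.38)),("red",(.45,.51),(.33,.39))]:
        m=inpoly(n,C,xr,yr)&(C[...,2]>.062)&(C[...,2]<.11)
        Q=C[m]; T=Q[Q[:,2]>.085]; print(nm,len(Q),len(T),T.mean(0).round(4),np.ptp(Q[:,:2],axis=0))
    hsv=cv2.cvtColor(p,cv2.COLOR_RGB2HSV)
    m=(hsv[...,1]>180)&((hsv[...,0]<8)|(hsv[...,0]>172))&inpoly(n,C,(.42,.56),(-.42,-.30))
    Q=C[m]; T=Q[Q[:,2]>.095]; print("pin",len(Q),len(T),T.mean(0).round(4),Q[:,:2].min(0),Q[:,:2].max(0),Q[:,2].max())
    m=(hsv[...,0]>98)&(hsv[...,0]<125)&(hsv[...,1]>140)&inpoly(n,C,(.56,.72),(-.22,-.08))
    P=pts(n,m&(abs(C[...,2]-.055)<.008),.055); print("flange",cv2.minAreaRect((P*1000).astype(np.float32)))
E
```

```text
top
fence [array([ 0.6699, -0.0266]), array([-0.0934, -0.9956]), np.float64(0.0197), np.float64(0.2074)] -95.36158009094089
fence [array([ 0.5567, -0.1945]), array([-0.9958,  0.0912]), np.float64(0.0199), np.float64(0.1272)] 174.76475976805335
board ((556.580078125, -6.069602966308594), (130.16732788085938, 230.96897888183594), 0.6551964282989502)
rack ((515.9651489257812, 321.6507873535156), (154.417236328125, 149.72482299804688), 81.2494888305664)
stand ((492.1849365234375, -366.0754699707031), (58.9981575012207, 57.488094329833984), 71.89551544189453)
blk 270 207 [0.5492 0.2738 0.093 ] [0.04235955 0.04254788]
blk2 262 209 [0.4688 0.2877 0.0928] [0.03925773 0.0426154 ]
wood 265 214 [0.5613 0.3547 0.0924] [0.04132838 0.04031545]
red 275 222 [0.4821 0.3665 0.0927] [0.04408672 0.04160952]
pin 94 68 [ 0.4918 -0.3653  0.1005] [ 0.48141594 -0.37690768] [ 0.50238682 -0.35420864] 0.10539881402724416
flange ((636.92724609375, -150.11251831054688), (42.03302764892578, 59.393280029296875), 84.4114990234375)
scene
fence [array([ 0.6756, -0.0216]), array([0.0915, 0.9958]), np.float64(0.02), np.
[... 229 characters left out ...]
5391845703), 0.5261433720588684)
rack ((524.2635498046875, 321.4061584472656), (152.02772521972656, 157.0414581298828), 81.57189178466797)
stand ((501.2023620605469, -363.3748779296875), (64.40463256835938, 58.96294021606445), 71.69094848632812)
blk 284 141 [0.56   0.2748 0.0912] [0.03922115 0.04205237]
blk2 260 125 [0.4795 0.2872 0.0913] [0.03821239 0.04289129]
wood 320 159 [0.5721 0.3557 0.0914] [0.04003914 0.04309472]
red 291 138 [0.4917 0.3677 0.0913] [0.03739218 0.0434715 ]
pin 72 25 [ 0.4988 -0.3661  0.0988] [ 0.48567576 -0.37900997] [ 0.51003905 -0.35434399] 0.10247162810484955
flange ((657.9754638671875, -155.44158935546875), (33.34016799926758, 16.70205307006836), 87.14031982421875)
```

```bash
cat > g.py <<'E'
from m import *
import sys
def wrap(a): return (a+np.pi/2)%np.pi-np.pi/2
def go(T,yaw=None,s=None):
    """T world target TCP m; yaw deg of tool y axis; gives row in tool axes (mm, rad)"""
    s=s or read_state(); R=np.array(s["orientation"]); p=np.array(s["position"])
    d=R.T@(np.array(T)-p)*1000; t=0
    if yaw is not None:
        t=-wrap(np.radians(yaw)-np.arctan2(R[1,1],R[0,1]))
    return np.round(np.r_[d,t],[1,1,1,3][0]).tolist()[:3]+[round(float(t),3)]
def st():
    s=read_state(); R=s["orientation"]; print("t",round(s["time_s"],2),"p",(s["position"]*1000).round(1),"yaw",np.degrees(np.arctan2(R[1,1],R[0,1])).round(1),"F",s["force"].round(1),"w",round(s["width"]*94,1),"ff",s["finger_force"],"q7",round(s["q"][6],2),"tilt",R[:2,2].round(3)); return s
JC=np.array([.6443,-.1926]); JY=-5.3
def J(x,y,z):
    a=np.radians(JY); return np.r_[JC+np.array([[np.cos(a),-np.sin(a)],[np.sin(a),np.cos(a)]])@[x/1000,y/1000],z/1000]
E
python3 - <<'E'
from g import *
# dark screws on fence top in both views, purple head
for n in("top","scene"):
    z=np.load(f"/tmp/{n}.npz"); p,d=z["p"],z["d"]; C=cloud(n,d)
    hsv=cv2.cvtColor(p,cv2.COLOR_RGB2HSV)
    m=(hsv[...,0]>130)&(hsv[...,0]<165)&(hsv[...,1]>100)&inpoly(n,C,(.5,.75),(.05,.3)); print(n,"purple",C[m].mean(0),C[m][:,:2].min(0),C[m][:,:2].max(0),C[m][:,2].max())
    g=cv2.cvtColor(p,cv2.COLOR_RGB2GRAY).astype(float)
    for X0 in [(.67,.05),(.672,-.02),(.674,-.085)]+[(.585,-.197),(.521,-.19)]:
        pass
    bh=cv2.morphologyEx(g.astype(np.uint8),cv2.MORPH_BLACKHAT,np.ones((7,7))).astype(float)
    k,l,stt,cc=cv2.connectedComponentsWithStats((bh>25).astype(np.uint8))
    for i in range(1,k):
        if 3<stt[i,4]<60:
            w=plane(n,cc[i],.04)[0]
            if .48<w[0]<.70 and -.23<w[1]<.10:
                v,u=np.nonzero(l==i); ww=bh[v,u]; c=np.r_[(u*ww).sum(),(v*ww).sum()]/ww.sum(); print(c.round(1),stt[i,4],plane(n,c,.04)[0].round(4))
st(); print("start",go(J(-117,330,205),JY),J(-117,330,25),"down",go(J(-117,330,25),JY))
E
```

```text
top purple [0.64819834 0.18220244 0.08485357] [0.53078782 0.14203553] [0.74992628 0.28809894] 0.13739045749089907
[278.7 190.8] 17 [0.6771 0.0467 0.04  ]
[305.7 193.6] 16 [ 0.6706 -0.023   0.04  ]
[332.8 196.5] 14 [ 0.664 -0.093  0.04 ]
[329.6 219.5] 11 [ 0.6038 -0.0846  0.04  ]
[268.7 220.4] 5 [0.5993 0.0711 0.04  ]
[296.3 221.2] 9 [0.5983 0.0007 0.04  ]
[373.5 223.8] 17 [ 0.5939 -0.1974  0.04  ]
[297.2 249.7] 5 [ 0.5253 -0.0022  0.04  ]
[326.8 250.2] 9 [ 0.525  -0.0771  0.04  ]
[371.4 251. ] 16 [ 0.5241 -0.1909  0.04  ]
[262.3 263. ] 21 [0.4905 0.0852 0.04  ]
[282.6 263. ] 10 [0.4913 0.0341 0.04  ]
[338.5 263.7] 14 [ 0.4912 -0.1068  0.04  ]
scene purple [0.66259277 0.17962839 0.07529224] [0.63637552 0.1579408 ] [0.67467103 0.19676755] 0.09043079232623363
[236.2 174.2] 9 [ 0.5254 -0.1936  0.04  ]
[243.2 174.2] 12 [ 0.5148 -0.1749  0.04  ]
[269.8 184.6] 22 [ 0.521  -0.0761  0.04  ]
[220.2 185.6] 9 [ 0.5961 -0.1998  0.04  ]
[226.7 191.4] 10 [ 0.6096 -0.1663  0.04  ]
[292.3 192.1] 22 [ 0.5208 -0.0006  0.04  ]
[251.7 198.2] 19 [ 0.6009 -0.0857  0.04  ]
[203.9 201. ] 26 [ 0.6763 -0.1949  0.04  ]
[314.3 199.4] 22 [0.5205 0.0693 0.04  ]
[279.1 206.1] 29 [ 0.5935 -0.0008  0.04  ]
[235. 210.] 11 [ 0.6661 -0.096   0.04  ]
[302.  214.1] 30 [0.5927 0.0696 0.04  ]
[255.2 219.6] 14 [ 0.6723 -0.0262  0.04  ]
[276.7 229.8] 14 [0.6784 0.0434 0.04  ]
[286.9 236.1] 10 [0.6859 0.0775 0.04  ]
t 0.1 p [240.8 576.4 204.9] yaw 67.3 F [ 1.1 -0.6 -1.5] w 94.3 ff 0.0 q7 -0.05 tilt [-0.    -0.001]
start [-458.5, -274.0, 0.3, 1.268] [0.5582825  0.14679651 0.025     ] down [-458.5, -273.8, 180.3, 1.268]
```

move_arm:
  rows:
    - [-459,-274,0,1.268]
    - [-459,-274,0,1.268]
    - [-459,-274,0,1.268]
    - [-459,-274,0,1.268]
    - [-459,-274,0,1.268]
    - [-459,-274,0,1.268]
    - [-459,-274,0,1.268]
    - [-459,-274,0,1.268]
  grip: 94

```text
time_s: 1.1
position: [0.539, 0.1731, 0.2054]
orientation: [[0.095, 0.996, -0.0], [0.996, -0.095, -0.0], [-0.0, -0.0, -1.0]]
force: [0.6, 1.5, -0.2]
width: 0.998
finger_force: 0.0
```

```bash
sed -i 's/^JC=.*;/JC=np.array([.6452,-.194]);/' g.py; python3 -c "
from g import *
st(); print(go(J(-117,330,200),JY),go(J(-117,330,26),JY))"
```

```text
t 1.1 p [539.  173.1 205.4] yaw -5.4 F [ 0.6  1.5 -0.2] w 93.8 ff 0.0 q7 -0.32 tilt [-0. -0.]
[-25.6, 22.7, 5.4, -0.002] [-25.6, 22.7, 179.4, -0.002]
```

move_arm:
  rows:
    - [-25.6,22.7,0,0]
    - [-25.6,22.7,0,0]
    - [-25.6,22.7,60,0]
    - [-25.6,22.7,120,0]
    - [-25.6,22.7,179,0]
    - [-25.6,22.7,179,0]
    - [-25.6,22.7,179,0]

```text
time_s: 1.98
position: [0.5593, 0.1478, 0.0285]
orientation: [[0.092, 0.996, 0.002], [0.996, -0.092, 0.001], [0.001, 0.002, -1.0]]
force: [0.6, -0.5, -0.1]
width: 1.0
finger_force: 0.0
```

```bash
python3 -c "
from g import *
snap('top','top1');st(); print(go(J(-117,330,26),JY),go(J(-117,245,26),JY))"
```

```text
t 2.02 p [559.8 147.8  29. ] yaw -5.3 F [-0.3  0.2  0.8] w 94.2 ff 0.0 q7 -0.16 tilt [0.003 0.001]
[-2.5, -0.4, 3.0, -0.0] [-87.5, -0.4, 2.9, -0.0]
```

View pics/top1.png

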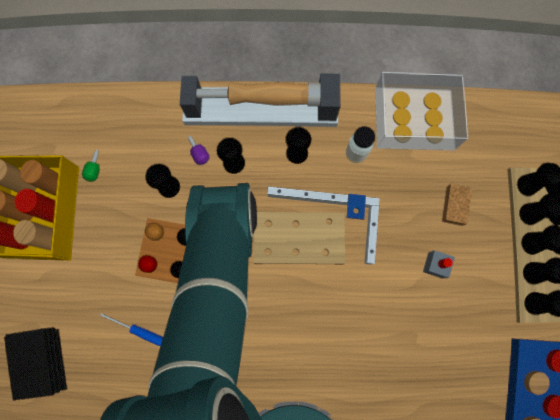

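The purple and green look-alikes toppled on their own, away from the arm, and now lie at (200,153) and (92,168). The board hasn't moved, so I push it toward the side wall.

move_arm:
  rows:
    - [-12,0,2,0]
    - [-22,0,2,0]
    - [-32,0,2,0]
    - [-42,0,2,0]
    - [-52,0,2,0]
    - [-62,0,2,0]
    - [-70,0,2,0]
    - [-76,0,2,0]

```text
time_s: 3.02
position: [0.5514, 0.0709, 0.0245]
orientation: [[0.093, 0.996, -0.0], [0.996, -0.093, -0.0], [-0.0, -0.0, -1.0]]
force: [0.4, 3.4, 2.3]
width: 0.998
finger_force: 1.9
```

move_arm:
  rows:
    - [-3,0,0,0]
    - [-6,0,0,0]
    - [-8,0,0,0]
    - [-10,0,0,0]
    - [-10,0,0,0]

```text
time_s: 3.65
position: [0.5504, 0.0611, 0.0244]
orientation: [[0.093, 0.996, -0.0], [0.996, -0.093, -0.0], [-0.0, -0.0, -1.0]]
force: [0.4, 1.7, 0.7]
width: 1.002
finger_force: 0.9
```

```bash
python3 -c "
from g import *
p,d=snap('top','top2');C=cloud('top',d);st(); print(go(J(-117,240,26),JY)); print(rect('top',C,(.46,.65),(-.2,.10),.043,.006,.043)[0])"
```

```text
t 3.7 p [550.4  61.1  24.4] yaw -5.3 F [0.6 0.6 1.1] w 94.1 ff 0.6925405893707648 q7 -0.01 tilt [-0.    -0.001]
[-5.2, 1.0, -1.6, -0.001]
((556.1612548828125, -95.67365264892578), (182.0568084716797, 208.2681884765625), 0.33048704266548157)
```

View pics/top2.png

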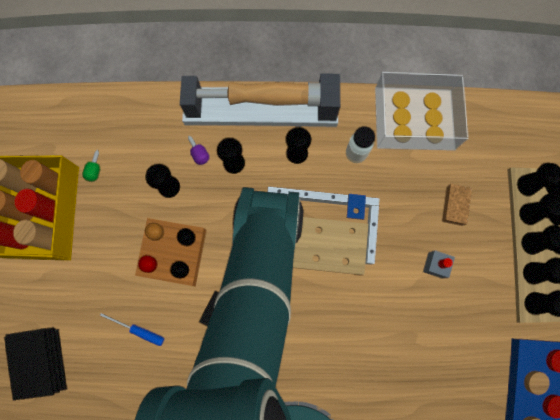

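The board now lies square, with its right edge about 2 px short of the side wall (365,265). I keep pushing until it touches.

move_arm:
  rows:
    - [-1,0,0,0]
    - [-2,0,0,0]
    - [-3,0,0,0]
    - [-4,0,0,0]
    - [-5,0,0,0]
    - [-6,0,0,0]
    - [-6,0,0,0]

```text
time_s: 4.58
position: [0.5499, 0.0565, 0.0244]
orientation: [[0.092, 0.996, -0.0], [0.996, -0.092, 0.001], [0.001, -0.0, -1.0]]
force: [-0.0, 7.7, -2.6]
width: 0.998
finger_force: 4.0
```

move_arm:
  rows:
    - [-1,0,0,0]
    - [-2,0,0,0]
    - [-3,0,0,0]
    - [-3,0,0,0]

```text
time_s: 5.08
position: [0.5498, 0.0564, 0.0245]
orientation: [[0.091, 0.996, 0.0], [0.996, -0.091, 0.004], [0.004, -0.0, -1.0]]
force: [1.9, 23.4, -1.2]
width: 1.0
finger_force: 11.4
```

move_arm:
  rows:
    - [10,0,0,0]
    - [30,0,0,0]
    - [30,0,-60,0]
    - [30,0,-100,0]
    - [30,0,-100,0]

```text
time_s: 5.7
position: [0.5541, 0.0834, 0.1272]
orientation: [[0.092, 0.996, 0.005], [0.996, -0.092, 0.001], [0.002, 0.004, -1.0]]
force: [0.4, 0.2, -0.9]
width: 1.001
finger_force: 0.0
```

```bash
python3 -c "
from g import *
snap('top');st(); print(go(J(-222,115,124),JY+89.9),go(J(-222,115,26),JY+89.9),J(-222,115,26))"
```

```text
t 5.75 p [553.   83.2 125.4] yaw -5.3 F [ 0.  -0.5 -0.2] w 93.9 ff 0.0 q7 -0.11 tilt [0.002 0.001]
[-152.5, -104.6, 1.0, -1.569] [-152.6, -104.8, 99.0, -1.569] [ 0.43477173 -0.05898539  0.026     ]
```

move_arm:
  rows:
    - [-152,-105,0,-1.569]
    - [-152,-105,0,-1.569]
    - [-152,-105,0,-1.569]
    - [-152,-105,0,-1.569]
    - [-152,-105,0,-1.569]
    - [-152,-105,0,-1.569]
    - [-152,-105,0,-1.569]
    - [-152,-105,0,-1.569]

```text
time_s: 6.75
position: [0.4332, -0.0589, 0.1234]
orientation: [[-0.988, 0.158, -0.002], [0.158, 0.988, -0.0], [0.002, -0.0, -1.0]]
force: [0.7, -0.8, -0.1]
width: 0.997
finger_force: 0.0
```

```bash
python3 -c "
from g import *
st(); print(go(J(-222,115,124),JY+90),go(J(-222,115,27),JY+90))
s=read_state();print(s['orientation'].round(3))
p,d=snap('top');C=cloud('top',d); print(rect('top',C,(.44,.645),(-.179,.08),.043,.006,.043)[0])
"
```

```text
t 6.75 p [433.2 -58.9 123.4] yaw 80.9 F [ 0.7 -0.8 -0.1] w 93.7 ff 0.0 q7 1.54 tilt [-0.002 -0.   ]
[-1.5, 0.1, -0.6, -0.066] [-1.7, 0.2, 96.4, -0.066]
[[-0.988  0.158 -0.002]
 [ 0.158  0.988 -0.   ]
 [ 0.002 -0.    -1.   ]]
((545.4700927734375, -63.692138671875), (231.1097412109375, 130.18971252441406), 88.1600341796875)
```

move_arm:
  rows:
    - [-2,0,0,-0.066]
    - [-2,0,50,-0.066]
    - [-2,0,96,-0.066]
    - [-2,0,96,-0.066]
    - [-12,0,96,-0.066]
    - [-22,0,96,-0.066]
    - [-32,0,96,-0.066]
    - [-40,0,96,-0.066]

```text
time_s: 7.8
position: [0.4736, -0.0656, 0.0289]
orientation: [[-0.995, 0.098, -0.001], [0.098, 0.995, 0.0], [0.001, 0.0, -1.0]]
force: [-5.1, 1.9, 3.4]
width: 0.999
finger_force: 2.8
```

```bash
python3 -c "
from g import *
st(); print(go(J(-140,115,27),JY+90))
p,d=snap('top','top3');C=cloud('top',d); print(rect('top',C,(.47,.645),(-.179,.08),.043,.006,.043)[0])
"
```

```text
t 7.8 p [473.6 -65.6  28.9] yaw 84.4 F [-5.1  1.9  3.4] w 93.9 ff 2.8377106972038746 q7 1.69 tilt [-0.001  0.   ]
[-42.7, 3.3, 1.9, -0.006]
((548.831787109375, -64.3669662475586), (227.29505920410156, 130.92652893066406), 85.04067993164062)
```

View pics/top3.png

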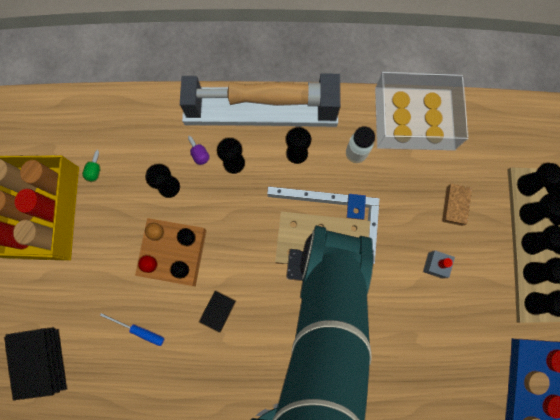

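The board's left edge is at (278,238), squared against the fingers. I push on toward the back wall.

move_arm:
  rows:
    - [-9,0,1,0]
    - [-18,0,1,0]
    - [-26,0,1,0]
    - [-33,0,1,-0.003]
    - [-37,0,1,-0.003]
    - [-39,0,1,-0.003]
    - [-41,0,1,-0.003]
    - [-41,0,1,-0.003]

```text
time_s: 8.85
position: [0.5144, -0.0699, 0.0275]
orientation: [[-0.995, 0.095, 0.001], [0.095, 0.995, -0.0], [-0.001, -0.0, -1.0]]
force: [-0.3, 0.4, -0.9]
width: 0.999
finger_force: 0.5
```

move_arm:
  rows:
    - [-1,0,0,0]
    - [-2,0,0,0]
    - [-3,0,0,0]
    - [-3,0,0,0]

```text
time_s: 9.35
position: [0.516, -0.0701, 0.0273]
orientation: [[-0.995, 0.095, -0.002], [0.095, 0.995, 0.0], [0.002, 0.0, -1.0]]
force: [-10.5, 0.8, 8.1]
width: 1.002
finger_force: 5.1
```

move_arm:
  rows:
    - [-1,0,0,0]
    - [-2,0,0,0]
    - [-2,0,0,0]

```text
time_s: 9.72
position: [0.5162, -0.0702, 0.027]
orientation: [[-0.995, 0.095, -0.006], [0.095, 0.995, 0.001], [0.006, 0.0, -1.0]]
force: [-20.8, 0.0, 13.7]
width: 1.004
finger_force: 10.3
```

```bash
python3 -c "
from g import *
st(); 
p,d=snap('top');C=cloud('top',d); print(rect('top',C,(.47,.652),(-.184,.08),.043,.006,.043)[0])
p=snap('scene')[0]
cv2.imwrite('pics/sc3.png',cv2.resize(p[150:260,170:350],None,fx=4,fy=4,interpolation=cv2.INTER_CUBIC)[:,:,::-1])
"
```

```text
t 9.72 p [516.2 -70.2  27. ] yaw 84.5 F [-20.8   0.   13.7] w 94.4 ff 10.290313214063644 q7 1.69 tilt [-0.006  0.001]
((592.8333740234375, -41.321983337402344), (180.22134399414062, 118.6882553100586), 89.65587615966797)
```

View pics/sc3.png

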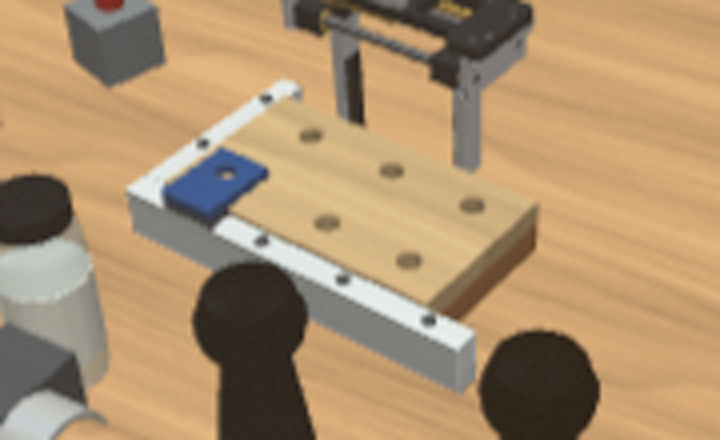

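The board looks flush on both walls, with the flange above it at (215,180) in the crop. I retreat and measure it.

move_arm:
  rows:
    - [4,0,0,0]
    - [20,0,0,0]
    - [20,0,-50,0]
    - [20,0,-110,0]
    - [20,60,-150,0]
    - [20,120,-150,0]
    - [20,120,-150,0]

```text
time_s: 10.7
position: [0.5114, 0.0556, 0.1784]
orientation: [[-0.996, 0.09, 0.003], [0.09, 0.996, 0.002], [-0.002, 0.002, -1.0]]
force: [-0.5, -1.6, 0.0]
width: 1.004
finger_force: 0.0
```

```bash
cat >> g.py <<'E'
def blobs(n,z,p):
    g=cv2.cvtColor(p,cv2.COLOR_RGB2GRAY); bh=cv2.morphologyEx(g,cv2.MORPH_BLACKHAT,np.ones((9,9))).astype(float)
    k,l,s,_=cv2.connectedComponentsWithStats((bh>16).astype(np.uint8)); out=[]
    for i in range(1,k):
        if 3<s[i,4]<80:
            v,u=np.nonzero(l==i); w=bh[v,u]; out.append(np.r_[(u*w).sum(),(v*w).sum()]/w.sum())
    out=np.array(out); return out,plane(n,out,z)[:,:2]
def board(shift={"top":(.0009,-.0014),"scene":(-.0009,.0014)}):
    H=np.array([[-36,-65],[-36,10],[-36,80],[36,10],[36,80]])/1000; res={}
    for n in("top","scene"):
        p,d=snap(n); uv,B=blobs(n,.043,p); B=B+shift[n]
        X=np.array([J(-65+a*1000,115+b*1000,43)[:2] for a,b in H]); pr=[]
        for x in X:
            e=np.hypot(*(B-x).T); i=e.argmin(); pr.append((B[i]-x)*1000 if e[i]<.03 else [np.nan]*2)
        print(n,"hole offsets mm (world):",np.round(pr,1).tolist())
        uv,S=blobs(n,.04,p); S=S+shift[n]; N=np.array([[.678,.0453],[.6715,-.0244],[.665,-.0944],[.5948,-.1988],[.525,-.1923]])
        print("  screws",[(np.round((S[np.hypot(*(S-x).T).argmin()]-x)*1000,1)).tolist() for x in N])
E
python3 -c "
from g import *
st(); board(); print('pin',go(np.r_[.4935,-.3668,.2]),J(0,0,0))"
```

```text
t 10.7 p [511.4  55.6 178.4] yaw 84.9 F [-0.5 -1.6  0. ] w 94.3 ff 0.0 q7 1.37 tilt [0.003 0.002]
top hole offsets mm (world): [[1.0, -1.6], [nan, nan], [nan, nan], [3.2, -1.5], [4.7, 17.5]]
  screws [[0.0, -0.2], [0.1, -0.2], [-0.1, -0.0], [0.1, 0.2], [0.0, 0.1]]
scene hole offsets mm (world): [[1.4, 2.3], [2.0, 2.0], [2.2, 2.4], [2.1, 1.9], [2.0, 1.9]]
  screws [[6.7, 33.7], [39.2, -2.5], [19.6, 6.7], [0.1, 0.5], [-0.4, -0.3]]
pin [-21.9, -418.4, -22.4, 0.0] [ 0.6452 -0.194   0.    ]
```

```bash
python3 -c "
from g import *
st(); print(go(J(-65,312,176),JY+90),go(J(-65,312,28),JY+90),go(J(-65,290,28),JY+90))"
```

```text
t 10.8 p [510.9  51.8 177.6] yaw 84.6 F [ 0.1  0.2 -0.4] w 93.8 ff 0.0 q7 1.37 tilt [0.001 0.   ]
[-91.3, 79.8, 1.7, -0.001] [-91.1, 79.8, 149.7, -0.001] [-91.2, 57.8, 149.7, -0.001]
```

move_arm:
  rows:
    - [-91,80,0,0]
    - [-91,80,0,0]
    - [-91,80,60,0]
    - [-91,80,120,0]
    - [-91,80,150,0]
    - [-91,74,150,0]
    - [-91,68,150,0]
    - [-91,62,150,0]

```text
time_s: 11.8
position: [0.6081, 0.1032, 0.0292]
orientation: [[-0.995, 0.096, 0.003], [0.096, 0.995, 0.0], [-0.003, 0.001, -1.0]]
force: [0.2, -0.4, -0.6]
width: 1.0
finger_force: 0.0
```

move_arm:
  rows:
    - [0,-2,0,0]
    - [0,-4,0,0]
    - [0,-5,0,0]
    - [0,-5,0,0]

```text
time_s: 12.3
position: [0.6072, 0.1009, 0.0283]
orientation: [[-0.996, 0.094, 0.002], [0.094, 0.996, 0.002], [-0.001, 0.002, -1.0]]
force: [-0.0, 7.4, 5.8]
width: 0.997
finger_force: 3.8
```

move_arm:
  rows:
    - [0,-1,0,0]
    - [0,-2,0,0]
    - [0,-4,0,0]
    - [0,-4,0,0]

```text
time_s: 12.8
position: [0.6071, 0.1006, 0.0285]
orientation: [[-0.996, 0.091, 0.003], [0.091, 0.996, 0.005], [-0.002, 0.006, -1.0]]
force: [1.1, 23.1, 3.7]
width: 0.993
finger_force: 11.8
```

move_arm:
  rows:
    - [0,5,0,0]
    - [0,20,0,0]
    - [0,20,-60,0]
    - [0,20,-120,0]
    - [0,20,-150,0]
    - [0,20,-150,0]

```text
time_s: 13.55
position: [0.6093, 0.1158, 0.1799]
orientation: [[-0.995, 0.095, 0.004], [0.095, 0.995, 0.001], [-0.004, 0.001, -1.0]]
force: [-1.0, 0.1, -0.7]
width: 1.0
finger_force: 0.0
```

```bash
python3 -c "
from g import *
st(); board(); print('pin',go(np.r_[.4935,-.3668,.185],72),go(np.r_[.4935,-.3668,.087],72))"
```

```text
t 13.55 p [609.3 115.8 179.9] yaw 84.5 F [-1.   0.1 -0.7] w 94.0 ff 0.0 q7 1.31 tilt [0.004 0.001]
top hole offsets mm (world): [[1.4, -2.0], [1.2, -1.5], [4.2, -2.2], [3.1, -2.2], [3.3, -1.6]]
  screws [[18.7, -11.9], [-0.0, -0.2], [-0.1, -0.0], [0.1, 0.2], [0.0, 0.1]]
scene hole offsets mm (world): [[1.6, 1.8], [1.9, 1.9], [2.1, 1.7], [1.8, 1.4], [2.1, 1.7]]
  screws [[7.0, 33.6], [39.1, -2.6], [19.5, 6.7], [0.2, 0.4], [0.9, 2.9]]
pin [67.9, -490.9, -7.9, 0.219] [67.9, -490.9, 90.1, 0.219]
```

move_arm:
  rows:
    - [68,-491,-8,0.219]
    - [68,-491,-8,0.219]
    - [68,-491,-8,0.219]
    - [68,-491,-8,0.219]
    - [68,-491,-8,0.219]
    - [68,-491,-8,0.219]
    - [68,-491,-8,0.219]
    - [68,-491,-8,0.219]
  grip: 60

```text
time_s: 14.65
position: [0.4924, -0.3688, 0.1841]
orientation: [[-0.951, 0.31, -0.002], [0.31, 0.951, 0.001], [0.002, 0.0, -1.0]]
force: [0.8, 0.5, 0.6]
width: 0.638
finger_force: 0.0
```

move_arm:
  rows:
    - [0,0,0,0]
    - [0,0,0,0]

```text
time_s: 14.9
position: [0.4934, -0.3664, 0.1842]
orientation: [[-0.951, 0.309, -0.002], [0.309, 0.951, 0.001], [0.002, 0.001, -1.0]]
force: [-0.3, 0.2, -1.2]
width: 0.639
finger_force: 0.0
```

```bash
python3 -c "
from g import *
st(); print('pin',go(np.r_[.4935,-.3668,.185],72),go(np.r_[.4935,-.3668,.064],72))"
```

```text
t 14.9 p [ 493.4 -366.4  184.2] yaw 72.0 F [-0.3  0.2 -1.2] w 60.1 ff 0.0 q7 2.0 tilt [-0.002  0.001]
pin [-0.2, -0.3, -0.8, -0.0] [-0.4, -0.4, 120.2, -0.0]
```

move_arm:
  rows:
    - [0,0,60,0]
    - [0,0,110,0]
    - [0,0,120,0]
    - [0,0,120,0]

```text
time_s: 15.4
position: [0.4942, -0.3667, 0.0661]
orientation: [[-0.951, 0.308, -0.0], [0.308, 0.951, 0.0], [0.0, 0.0, -1.0]]
force: [0.5, -0.7, 1.3]
width: 0.637
finger_force: 0.0
```

move_arm:
  rows:
    - [0,0,0,0]
    - [0,0,0,0]
    - [0,0,0,0]
    - [0,0,0,0]
    - [0,0,0,0]
    - [0,0,0,0]
  grip: 0

```text
time_s: 16.15
position: [0.4937, -0.3674, 0.0658]
orientation: [[-0.951, 0.309, 0.0], [0.309, 0.951, -0.0], [-0.0, -0.0, -1.0]]
force: [-1.1, 0.7, 6.4]
width: 0.253
finger_force: 30.0
```

move_arm:
  rows:
    - [0,0,0,0]
    - [0,0,0,0]
    - [0,0,0,0]
  grip: 50

```text
time_s: 16.52
position: [0.4935, -0.3672, 0.0654]
orientation: [[-0.951, 0.309, -0.0], [0.309, 0.951, 0.0], [0.0, -0.0, -1.0]]
force: [0.3, 0.7, 0.0]
width: 0.517
finger_force: 0.0
```

move_arm:
  rows:
    - [0,0,0,1.4]
    - [0,0,0,1.4]
    - [0,0,0,1.4]
    - [0,0,0,1.4]
    - [0,0,0,1.4]
    - [0,0,0,1.4]
    - [0,0,0,1.4]
    - [0,0,0,1.4]

```text
time_s: 17.52
position: [0.4936, -0.3671, 0.0654]
orientation: [[0.148, 0.989, -0.0], [0.989, -0.148, -0.0], [-0.0, -0.0, -1.0]]
force: [0.0, 0.9, 0.0]
width: 0.53
finger_force: 0.0
```

move_arm:
  rows:
    - [0,0,0,0]
    - [0,0,0,0]
    - [0,0,0,0]
    - [0,0,0,0]
    - [0,0,0,0]
    - [0,0,0,0]
  grip: 0

```text
time_s: 18.27
position: [0.4936, -0.3673, 0.0655]
orientation: [[0.143, 0.99, 0.0], [0.99, -0.143, -0.0], [-0.0, 0.0, -1.0]]
force: [-0.7, -0.3, 1.0]
width: 0.249
finger_force: 30.0
```

```bash
python3 -c "
from g import *
st(); print(J(-22,40,0))"
```

```text
t 18.27 p [ 493.6 -367.3   65.5] yaw -8.2 F [-0.7 -0.3  1. ] w 23.4 ff 30.000139474868774 q7 0.86 tilt [ 0. -0.]
[ 0.62698888 -0.15213886  0.        ]
```

move_arm:
  rows:
    - [0,0,-30,0]
    - [0,0,-60,0]
    - [0,0,-80,0]
    - [0,0,-80,0]

```text
time_s: 18.77
position: [0.4942, -0.3674, 0.1465]
orientation: [[0.143, 0.99, 0.002], [0.99, -0.143, -0.001], [-0.001, 0.002, -1.0]]
force: [-0.4, 0.8, -0.5]
width: 0.249
finger_force: 30.0
```

```bash
python3 -c "
from g import *
st(); print(go(J(-22,40,142),JY))"
```

```text
t 18.77 p [ 494.2 -367.4  146.5] yaw -8.2 F [-0.4  0.8 -0.5] w 23.4 ff 29.999947249889374 q7 0.81 tilt [ 0.002 -0.001]
[232.1, 100.7, 4.6, -0.051]
```

move_arm:
  rows:
    - [60,26,0,-0.051]
    - [120,52,0,-0.051]
    - [180,78,0,-0.051]
    - [220,96,0,-0.051]
    - [232,100.7,0,-0.051]
    - [232,100.7,0,-0.051]
    - [232,100.7,0,-0.051]

```text
time_s: 19.65
position: [0.6255, -0.1539, 0.1452]
orientation: [[0.095, 0.995, -0.001], [0.995, -0.095, -0.001], [-0.001, -0.001, -1.0]]
force: [0.2, 0.2, -0.5]
width: 0.253
finger_force: 30.0
```

```bash
python3 -c "
from g import *
s=st(); print(go(J(-22,40,142),JY))
for n in ('top','scene'):
    p,d=snap(n); C=cloud(n,d); hsv=cv2.cvtColor(p,cv2.COLOR_RGB2HSV)
    m=(hsv[...,1]>170)&((hsv[...,0]<8)|(hsv[...,0]>172))&inpoly(n,C,(.56,.68),(-.2,-.1))
    v,u=np.nonzero(m); print(n,len(u), np.c_[u,v].mean(0) if len(u) else '', C[m].mean(0) if len(u) else '')
p=np.load('/tmp/scene.npz')['p']; cv2.imwrite('pics/sc4.png',cv2.resize(p[120:240,160:340],None,fx=4,fy=4,interpolation=cv2.INTER_CUBIC)[:,:,::-1])
print(proj('scene',[J(-22,40,55)+[.0009,-.0014,0]]),'crop=(uv-(160,120))*4')
"
```

```text
t 19.65 p [ 625.5 -153.9  145.2] yaw -5.4 F [ 0.2  0.2 -0.5] w 23.7 ff 29.999760389328003 q7 0.44 tilt [-0.001 -0.001]
[1.9, 1.3, 3.2, -0.003]
top 0  
scene 82 [222.03658537 157.90243902] [ 0.63095738 -0.14763643  0.16883353]
[[225.79322713 191.86200984]] crop=(uv-(160,120))*4
```

View pics/sc4.png

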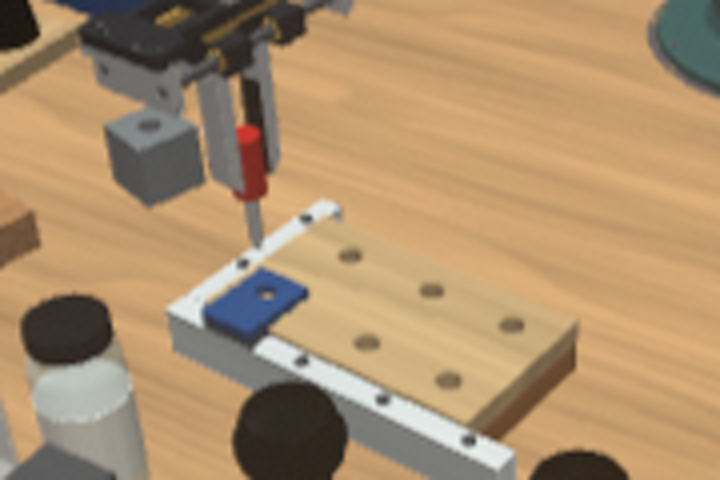

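The pin hangs straight at crop (257,245) above the eyelet at (268,293). I correct the residual error, then lower it with force checks.

move_arm:
  rows:
    - [1.5,1,10,0]
    - [1.5,1,20,0]
    - [1.5,1,28,0]
    - [1.5,1,28,0]
    - [1.5,1,28,0]

```text
time_s: 20.38
position: [0.6277, -0.1508, 0.1177]
orientation: [[0.093, 0.996, 0.0], [0.996, -0.093, -0.0], [-0.0, 0.0, -1.0]]
force: [-0.4, -0.6, -1.4]
width: 0.252
finger_force: 30.0
```

```bash
python3 -c "
from g import *
s=st(); print(go(J(-22,40,112),JY))
p,d=snap('scene')
cv2.imwrite('pics/sc5.png',cv2.resize(p[155:205,205:255],None,fx=12,fy=12,interpolation=cv2.INTER_CUBIC)[:,:,::-1])
T=s['position']; print((proj('scene',[T+[.0009,-.0014,-.0555],J(-22,40,55)+[.0009,-.0014,0]])-[205,155])*12)
"
```

```text
t 20.38 p [ 627.7 -150.8  117.7] yaw -5.3 F [-0.4 -0.6 -1.4] w 23.7 ff 29.999886453151703 q7 0.46 tilt [ 0. -0.]
[-1.4, -0.6, 5.7, -0.0]
[[248.85376312 420.89570436]
 [249.51872561 442.34411812]]
```

View pics/sc5.png

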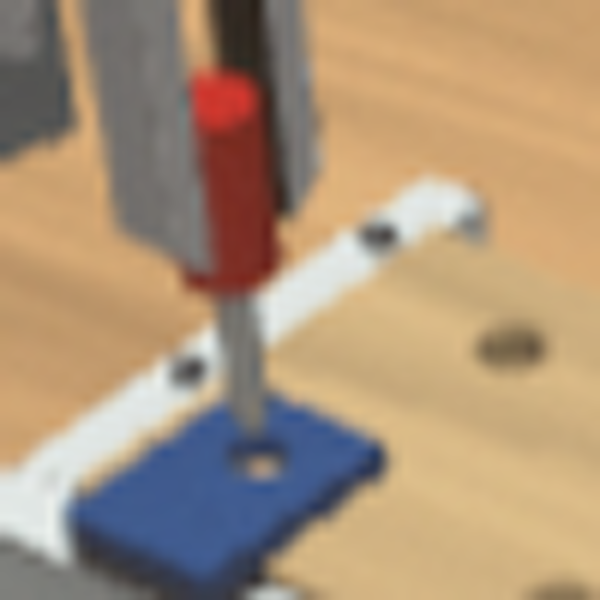

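move_arm:
  rows:
    - [0,-0.7,4,0]
    - [0,-0.7,8,0]
    - [0,-0.7,11,0]
    - [0,-0.7,14,0]
    - [0,-0.7,17,0]
    - [0,-0.7,17,0]

```text
time_s: 21.18
position: [0.6268, -0.1506, 0.1003]
orientation: [[0.093, 0.996, -0.0], [0.996, -0.093, -0.0], [-0.0, -0.0, -1.0]]
force: [-0.2, 0.5, -0.4]
width: 0.249
finger_force: 30.0
```

move_arm:
  rows:
    - [0,0,4,0]
    - [0,0,8,0]
    - [0,0,12,0]
    - [0,0,16,0]
    - [0,0,20,0]
    - [0,0,20,0]

```text
time_s: 21.92
position: [0.6268, -0.1505, 0.0802]
orientation: [[0.093, 0.996, -0.0], [0.996, -0.093, -0.0], [-0.0, -0.0, -1.0]]
force: [-0.5, -0.6, -0.3]
width: 0.25
finger_force: 30.0
```

move_arm:
  rows:
    - [0,0,4,0]
    - [0,0,8,0]
    - [0,0,11,0]
    - [0,0,13,0]
    - [0,0,15,0]
    - [0,0,15,0]

```text
time_s: 22.68
position: [0.627, -0.1507, 0.0656]
orientation: [[0.093, 0.996, 0.0], [0.996, -0.093, -0.0], [-0.0, 0.0, -1.0]]
force: [-0.3, -0.8, 1.7]
width: 0.249
finger_force: 30.0
```

move_arm:
  rows:
    - [0,0,1,0]
    - [0,0,1,0]

```text
time_s: 22.92
position: [0.6271, -0.1507, 0.0655]
orientation: [[0.093, 0.996, 0.001], [0.996, -0.093, 0.0], [0.0, 0.001, -1.0]]
force: [-6.8, 2.6, 14.9]
width: 0.248
finger_force: 30.0
```

move_arm:
  rows:
    - [0,0,0,0]
    - [0,0,0,0]
    - [0,0,0,0]
    - [0,0,-40,0]
    - [0,0,-80,0]
    - [0,0,-115,0]
    - [0,0,-115,0]
  grip: 50

```text
time_s: 23.8
position: [0.628, -0.151, 0.182]
orientation: [[0.093, 0.996, 0.004], [0.996, -0.093, -0.0], [-0.0, 0.004, -1.0]]
force: [-0.2, -0.3, -0.3]
width: 0.528
finger_force: 0.0
```

```bash
python3 -c "
from g import *
s=st(); p,d=snap('scene')
cv2.imwrite('pics/sc6.png',cv2.resize(p[150:250,180:330],None,fx=4,fy=4,interpolation=cv2.INTER_CUBIC)[:,:,::-1])
board()
for nm,T in dict(blk=(.5495,.273),blk2=(.4692,.285),wood=(.562,.354),red=(.4823,.366)).items(): print(nm,go(T+(.18,),81.5))
C=cloud('scene',d); hsv=cv2.cvtColor(p,cv2.COLOR_RGB2HSV)
m=(hsv[...,1]>170)&((hsv[...,0]<8)|(hsv[...,0]>172))&inpoly('scene',C,(.56,.68),(-.2,-.1)); print('pin top z',np.percentile(C[m][:,2],95))
"
```

```text
t 23.8 p [ 628. -151.  182.] yaw -5.3 F [-0.2 -0.3 -0.3] w 49.7 ff 0.0 q7 0.42 tilt [ 0.004 -0.   ]
top hole offsets mm (world): [[nan, nan], [nan, nan], [4.3, -2.3], [2.4, -1.7], [3.0, -1.5]]
  screws [[0.0, -0.3], [0.0, -0.2], [-0.0, -0.0], [70.2, 104.4], [-80.8, -19.2]]
scene hole offsets mm (world): [[1.6, 2.0], [1.9, 2.0], [2.2, 1.6], [1.7, 1.4], [1.9, 1.6]]
  screws [[7.0, 33.6], [39.2, -2.5], [19.5, 6.7], [-20.3, 44.1], [1.2, 3.6]]
blk [414.4, -115.9, -1.2, -1.515]
blk2 [418.9, -197.0, -1.2, -1.515]
wood [496.2, -111.0, -1.2, -1.515]
red [500.8, -191.4, -1.1, -1.515]
pin top z 0.10065092893133928
```

View pics/sc6.png

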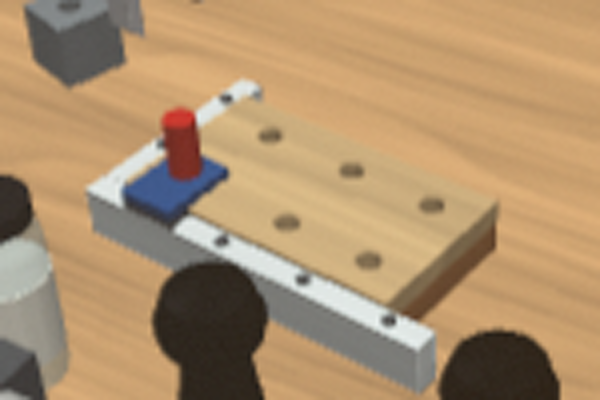

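The pin is home: the knob sits on the flange at crop (182,150) and its top is at z = 101 mm. I go to the first black head.

move_arm:
  rows:
    - [415,-116.4,0,0.06]
    - [415,-116.4,0,0.06]
    - [415,-116.4,0,0.06]
    - [415,-116.4,0,0.06]
    - [415,-116.4,0,0.06]
    - [415,-116.4,0,0.06]
    - [415,-116.4,0,0.06]
    - [415,-116.4,0,0.06]
  grip: 64

```text
time_s: 24.95
position: [0.5474, 0.2781, 0.1777]
orientation: [[0.145, 0.989, -0.002], [0.989, -0.145, -0.001], [-0.001, -0.002, -1.0]]
force: [-0.1, -0.7, -0.6]
width: 0.677
finger_force: 0.0
```

move_arm:
  rows:
    - [0,0,0,0]
    - [0,0,0,0]

```text
time_s: 25.2
position: [0.5498, 0.2718, 0.1792]
orientation: [[0.154, 0.988, -0.0], [0.988, -0.154, -0.001], [-0.001, -0.0, -1.0]]
force: [-0.3, -0.3, 0.5]
width: 0.681
finger_force: 0.0
```

```bash
python3 -c "
from g import *
st(); print(go((.5507,.273,.051),-8.7))"
```

```text
t 25.2 p [549.8 271.8 179.2] yaw -8.9 F [-0.3 -0.3  0.5] w 64.0 ff 0.0 q7 -0.36 tilt [-0.    -0.001]
[1.4, 0.7, 128.2, -0.003]
```

move_arm:
  rows:
    - [1,0.7,50,0]
    - [1,0.7,90,0]
    - [1,0.7,120,0]
    - [1,0.7,128,0]
    - [1,0.7,128,0]

```text
time_s: 25.82
position: [0.5508, 0.2736, 0.0519]
orientation: [[0.153, 0.988, 0.0], [0.988, -0.153, -0.0], [-0.0, 0.0, -1.0]]
force: [-0.3, 0.1, 0.8]
width: 0.678
finger_force: 0.0
```

move_arm:
  rows:
    - [0,0,0,0]
    - [0,0,0,0]
    - [0,0,0,0]
    - [0,0,0,0]
  grip: 0

```text
time_s: 26.32
position: [0.5506, 0.2746, 0.0522]
orientation: [[0.152, 0.988, 0.001], [0.988, -0.152, 0.001], [0.001, 0.001, -1.0]]
force: [-1.9, 0.4, 8.4]
width: 0.449
finger_force: 30.0
```

move_arm:
  rows:
    - [0,0,0,0]
    - [0,0,0,0]
    - [0,0,0,0]
  grip: 64

```text
time_s: 26.7
position: [0.5503, 0.2742, 0.0514]
orientation: [[0.152, 0.988, -0.0], [0.988, -0.152, -0.0], [-0.0, -0.0, -1.0]]
force: [0.0, -0.1, 0.4]
width: 0.677
finger_force: 0.0
```

move_arm:
  rows:
    - [0,0,0,-1.47]
    - [0,0,0,-1.47]
    - [0,0,0,-1.47]
    - [0,0,0,-1.47]
    - [0,0,0,-1.47]
    - [0,0,0,-1.47]
    - [0,0,0,-1.47]
    - [0,0,0,-1.47]

```text
time_s: 27.7
position: [0.5504, 0.2741, 0.0514]
orientation: [[-0.969, 0.246, 0.0], [0.246, 0.969, -0.0], [-0.0, -0.0, -1.0]]
force: [0.2, -0.2, 0.1]
width: 0.678
finger_force: 0.0
```

move_arm:
  rows:
    - [0,0,0,0]
    - [0,0,0,0]
    - [0,0,0,0]
    - [0,0,0,0]
    - [0,0,0,0]
  grip: 0

```text
time_s: 28.32
position: [0.5503, 0.2743, 0.0514]
orientation: [[-0.968, 0.251, -0.0], [0.251, 0.968, -0.0], [-0.0, -0.0, -1.0]]
force: [0.4, -0.2, -0.7]
width: 0.452
finger_force: 30.0
```

move_arm:
  rows:
    - [0,0,-30,0]
    - [0,0,-60,0]
    - [0,0,-100,0]
    - [0,0,-125,0]
    - [0,0,-125,0]

```text
time_s: 28.95
position: [0.5511, 0.2747, 0.1782]
orientation: [[-0.968, 0.251, 0.002], [0.251, 0.968, 0.002], [-0.002, 0.002, -1.0]]
force: [1.1, 0.2, -1.0]
width: 0.453
finger_force: 30.0
```

```bash
cat >> g.py <<'E'
HO=[(-101,50),(-101,125),(-101,195),(-29,125),(-29,195)]
def over(i,z=175,yaw=JY+90): print("hole",i,go(J(*HO[i],z),yaw), "world",J(*HO[i],z)[:2].round(4))
E
python3 -c "
from g import *
st(); over(3)"
```

```text
t 28.95 p [551.1 274.7 178.2] yaw 75.5 F [ 1.1  0.2 -1. ] w 42.6 ff 29.99975839687977 q7 0.93 tilt [0.002 0.002]
hole 3 [-160.1, -311.4, 2.8, -0.161] world [ 0.6279 -0.0669]
```

move_arm:
  rows:
    - [-160,-311.4,0,-0.161]
    - [-160,-311.4,0,-0.161]
    - [-160,-311.4,0,-0.161]
    - [-160,-311.4,0,-0.161]
    - [-160,-311.4,0,-0.161]
    - [-160,-311.4,0,-0.161]
    - [-160,-311.4,0,-0.161]
    - [-160,-311.4,0,-0.161]

```text
time_s: 29.95
position: [0.6266, -0.0663, 0.1754]
orientation: [[-0.996, 0.092, -0.001], [0.092, 0.996, 0.0], [0.001, 0.0, -1.0]]
force: [0.9, 0.6, -0.2]
width: 0.451
finger_force: 30.0
```

move_arm:
  rows:
    - [0,0,35,0]
    - [0,0,60,0]
    - [0,0,72,0]
    - [0,0,72,0]
    - [0,0,72,0]

```text
time_s: 30.58
position: [0.6276, -0.067, 0.1055]
orientation: [[-0.996, 0.092, 0.001], [0.092, 0.996, -0.0], [-0.001, 0.0, -1.0]]
force: [0.1, 0.7, 0.2]
width: 0.454
finger_force: 30.0
```

```bash
python3 -c "
from g import *
st(); over(3,100); board()
p=np.load('/tmp/scene.npz')['p']; cv2.imwrite('pics/sc7.png',cv2.resize(p[130:250,200:350],None,fx=5,fy=5,interpolation=cv2.INTER_CUBIC)[:,:,::-1])"
```

```text
t 30.57 p [627.6 -67.  105.5] yaw 84.7 F [0.1 0.7 0.2] w 42.7 ff 29.999832238718227 q7 1.71 tilt [ 0.001 -0.   ]
hole 3 [-0.2, 0.2, 5.5, 0.0] world [ 0.6279 -0.0669]
top hole offsets mm (world): [[nan, nan], [nan, nan], [6.8, 2.4], [nan, nan], [4.2, -6.5]]
  screws [[-0.0, -0.2], [-32.4, 20.7], [-25.9, 90.7], [0.2, 0.2], [0.0, 0.0]]
scene hole offsets mm (world): [[nan, nan], [1.9, 2.0], [2.1, 1.6], [1.8, 1.4], [2.0, 1.5]]
  screws [[7.0, 33.6], [39.2, -2.5], [19.6, 6.7], [-20.4, 32.8], [49.4, 26.3]]
```

View pics/sc7.png

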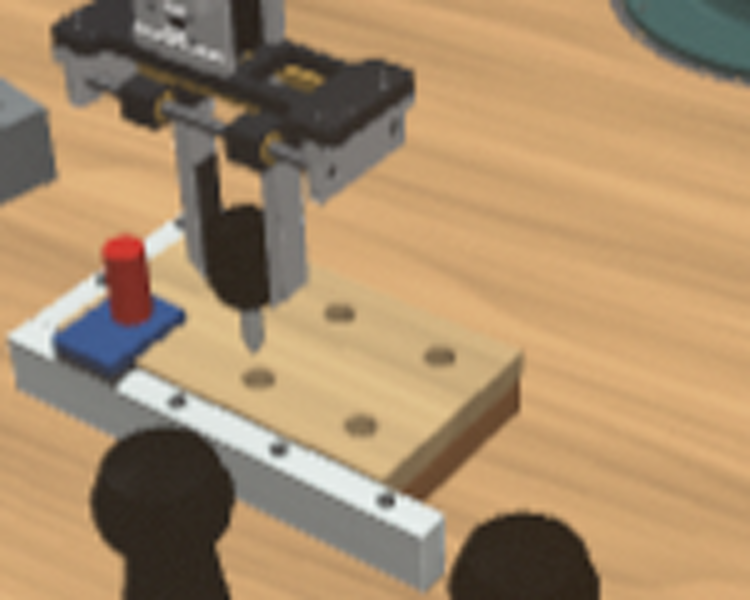

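The spindle tip at crop (254,352) hangs just above hole3 at (259,378), so I lower it.

move_arm:
  rows:
    - [0,0,8,0]
    - [0,0,14,0]
    - [0,0,20,0]
    - [0,0,26,0]
    - [0,0,32,0]
    - [0,0,32,0]

```text
time_s: 31.42
position: [0.6268, -0.0673, 0.0719]
orientation: [[-0.996, 0.092, -0.001], [0.092, 0.996, -0.0], [0.001, -0.0, -1.0]]
force: [-0.6, -0.1, -0.3]
width: 0.454
finger_force: 30.0
```

move_arm:
  rows:
    - [0,0,6,0]
    - [0,0,12,0]
    - [0,0,18,0]
    - [0,0,21,0]
    - [0,0,23,0]
    - [0,0,23,0]

```text
time_s: 32.17
position: [0.6272, -0.0673, 0.0496]
orientation: [[-0.996, 0.092, 0.0], [0.092, 0.996, -0.0], [-0.0, -0.0, -1.0]]
force: [-0.5, 0.3, -0.1]
width: 0.449
finger_force: 30.0
```

move_arm:
  rows:
    - [0,0,0.8,0]
    - [0,0,0.8,0]

```text
time_s: 32.42
position: [0.6273, -0.0673, 0.0494]
orientation: [[-0.996, 0.093, 0.001], [0.093, 0.996, 0.0], [-0.001, 0.0, -1.0]]
force: [-3.7, 0.5, 9.3]
width: 0.453
finger_force: 30.0
```

move_arm:
  rows:
    - [0,0,0,0]
    - [0,0,0,0]
    - [0,0,0,0]
    - [0,0,-40,0]
    - [0,0,-80,0]
    - [0,0,-126,0]
    - [0,0,-126,0]
  grip: 60

```text
time_s: 33.3
position: [0.6287, -0.0676, 0.1781]
orientation: [[-0.996, 0.092, 0.005], [0.092, 0.996, -0.0], [-0.005, 0.0, -1.0]]
force: [0.2, -0.3, 0.2]
width: 0.64
finger_force: 0.0
```

```bash
python3 -c "
from g import *
st(); print(go((.470,.2865,.178),78))"
```

```text
t 33.3 p [628.7 -67.6 178.1] yaw 84.7 F [ 0.2 -0.3  0.2] w 60.2 ff 0.0 q7 1.69 tilt [ 0.005 -0.   ]
[190.8, 337.9, -0.8, 0.117]
```

move_arm:
  rows:
    - [190.8,337.9,0,0.117]
    - [190.8,337.9,0,0.117]
    - [190.8,337.9,0,0.117]
    - [190.8,337.9,0,0.117]
    - [190.8,337.9,0,0.117]
    - [190.8,337.9,0,0.117]
    - [190.8,337.9,0,0.117]
    - [190.8,337.9,0,0.117]
  grip: 64

```text
time_s: 34.3
position: [0.468, 0.2869, 0.174]
orientation: [[-0.978, 0.207, -0.001], [0.207, 0.978, -0.001], [0.0, -0.001, -1.0]]
force: [-0.4, -0.8, -0.3]
width: 0.679
finger_force: 0.0
```

move_arm:
  rows:
    - [0,0,0,0]
    - [0,0,0,0]

```text
time_s: 34.55
position: [0.4691, 0.2854, 0.1746]
orientation: [[-0.978, 0.21, 0.0], [0.21, 0.978, -0.0], [-0.0, -0.0, -1.0]]
force: [0.8, -0.1, 0.5]
width: 0.682
finger_force: 0.0
```

```bash
python3 -c "
from g import *
st(); print(go((.470,.2868,.051),78))"
```

```text
t 34.55 p [469.1 285.4 174.6] yaw 77.9 F [ 0.8 -0.1  0.5] w 64.1 ff 0.0 q7 0.85 tilt [ 0. -0.]
[-0.6, 1.6, 123.6, -0.002]
```

move_arm:
  rows:
    - [-0.6,1.6,50,0]
    - [-0.6,1.6,90,0]
    - [-0.6,1.6,118,0]
    - [-0.6,1.6,123.5,0]
    - [-0.6,1.6,123.5,0]

```text
time_s: 35.17
position: [0.4698, 0.2879, 0.0517]
orientation: [[-0.978, 0.209, 0.0], [0.209, 0.978, 0.0], [-0.0, 0.0, -1.0]]
force: [0.3, 0.2, 0.5]
width: 0.682
finger_force: 0.0
```

move_arm:
  rows:
    - [0,0,0,0]
    - [0,0,0,0]
    - [0,0,0,0]
    - [0,0,0,0]
  grip: 0

```text
time_s: 35.67
position: [0.4696, 0.2885, 0.0518]
orientation: [[-0.978, 0.208, 0.001], [0.208, 0.978, 0.001], [-0.001, 0.001, -1.0]]
force: [-1.0, -1.3, 7.5]
width: 0.455
finger_force: 30.0
```

move_arm:
  rows:
    - [0,0,0,0]
    - [0,0,0,0]
    - [0,0,0,0]
  grip: 64

```text
time_s: 36.05
position: [0.4692, 0.2882, 0.0511]
orientation: [[-0.978, 0.208, -0.0], [0.208, 0.978, -0.0], [0.0, -0.0, -1.0]]
force: [0.3, -0.1, -0.4]
width: 0.678
finger_force: 0.0
```

move_arm:
  rows:
    - [0,0,0,1.47]
    - [0,0,0,1.47]
    - [0,0,0,1.47]
    - [0,0,0,1.47]
    - [0,0,0,1.47]
    - [0,0,0,1.47]
    - [0,0,0,1.47]
    - [0,0,0,1.47]

```text
time_s: 37.05
position: [0.4692, 0.2883, 0.0511]
orientation: [[0.114, 0.993, -0.0], [0.993, -0.114, -0.0], [-0.0, -0.0, -1.0]]
force: [-0.8, 0.3, 0.2]
width: 0.68
finger_force: 0.0
```

move_arm:
  rows:
    - [0,0,0,0]
    - [0,0,0,0]
    - [0,0,0,0]
    - [0,0,0,0]
    - [0,0,0,0]
  grip: 0

```text
time_s: 37.67
position: [0.4693, 0.2881, 0.0512]
orientation: [[0.108, 0.994, -0.0], [0.994, -0.108, -0.0], [-0.0, -0.0, -1.0]]
force: [0.2, -1.1, -0.0]
width: 0.454
finger_force: 30.0
```

move_arm:
  rows:
    - [0,0,-30,0]
    - [0,0,-60,0]
    - [0,0,-100,0]
    - [0,0,-125,0]
    - [0,0,-125,0]

```text
time_s: 38.3
position: [0.4699, 0.2887, 0.1776]
orientation: [[0.108, 0.994, 0.002], [0.994, -0.108, 0.002], [0.002, 0.002, -1.0]]
force: [-0.9, -0.9, -0.2]
width: 0.452
finger_force: 30.0
```

```bash
python3 -c "
from g import *
st(); over(2,178,JY)"
```

```text
t 38.3 p [469.9 288.7 177.6] yaw -6.2 F [-0.9 -0.9 -0.2] w 42.5 ff 29.9998463501106 q7 -0.45 tilt [0.002 0.002]
hole 2 [-267.6, 122.4, -0.8, -0.016] world [0.5626 0.0095]
```

move_arm:
  rows:
    - [-267.6,122.4,0,-0.016]
    - [-267.6,122.4,0,-0.016]
    - [-267.6,122.4,0,-0.016]
    - [-267.6,122.4,0,-0.016]
    - [-267.6,122.4,0,-0.016]
    - [-267.6,122.4,0,-0.016]
    - [-267.6,122.4,0,-0.016]
    - [-267.6,122.4,0,-0.016]

```text
time_s: 39.3
position: [0.5615, 0.0102, 0.1757]
orientation: [[0.091, 0.996, -0.001], [0.996, -0.091, 0.0], [0.0, -0.001, -1.0]]
force: [-0.0, 0.3, -1.0]
width: 0.455
finger_force: 30.0
```

move_arm:
  rows:
    - [0,0,35,0]
    - [0,0,60,0]
    - [0,0,74,0]
    - [0,0,74,0]
    - [0,0,74,0]

```text
time_s: 39.92
position: [0.5624, 0.0091, 0.103]
orientation: [[0.092, 0.996, 0.001], [0.996, -0.092, 0.0], [0.0, 0.001, -1.0]]
force: [0.2, -0.4, -0.0]
width: 0.454
finger_force: 30.0
```

```bash
python3 -c "
from g import *
st(); over(2,49.5,JY); board()"
```

```text
t 39.92 p [562.4   9.1 103. ] yaw -5.3 F [ 0.2 -0.4 -0. ] w 42.7 ff 29.999751031282358 q7 0.21 tilt [0.001 0.   ]
hole 2 [0.4, 0.2, 53.5, -0.0] world [0.5626 0.0095]
top hole offsets mm (world): [[1.2, -1.9], [nan, nan], [nan, nan], [nan, nan], [nan, nan]]
  screws [[12.7, -8.6], [-13.2, -35.5], [28.1, -6.4], [0.1, 0.1], [-0.0, 0.0]]
scene hole offsets mm (world): [[1.7, 1.9], [1.9, 1.9], [2.1, 1.6], [10.8, 4.9], [2.1, 1.6]]
  screws [[7.0, 33.6], [39.3, -2.5], [19.6, 6.7], [-20.6, 38.7], [0.7, 2.5]]
```

move_arm:
  rows:
    - [0,0,8,0]
    - [0,0,14,0]
    - [0,0,20,0]
    - [0,0,26,0]
    - [0,0,31,0]
    - [0,0,31,0]

```text
time_s: 40.78
position: [0.5617, 0.0089, 0.0708]
orientation: [[0.093, 0.996, -0.001], [0.996, -0.093, -0.0], [-0.0, -0.001, -1.0]]
force: [-0.6, 0.8, -0.4]
width: 0.455
finger_force: 30.0
```

move_arm:
  rows:
    - [0,0,6,0]
    - [0,0,12,0]
    - [0,0,18,0]
    - [0,0,21,0]
    - [0,0,22.5,0]
    - [0,0,22.5,0]

```text
time_s: 41.52
position: [0.5618, 0.0089, 0.0491]
orientation: [[0.093, 0.996, -0.0], [0.996, -0.093, 0.0], [0.0, -0.0, -1.0]]
force: [-4.7, 0.9, 11.1]
width: 0.45
finger_force: 30.0
```

move_arm:
  rows:
    - [0,0,0,0]
    - [0,0,0,0]
    - [0,0,0,0]
    - [0,0,-40,0]
    - [0,0,-80,0]
    - [0,0,-126,0]
    - [0,0,-126,0]
  grip: 60

```text
time_s: 42.4
position: [0.5634, 0.009, 0.1775]
orientation: [[0.093, 0.996, 0.005], [0.996, -0.093, 0.001], [0.002, 0.005, -1.0]]
force: [-0.0, 0.4, -0.9]
width: 0.64
finger_force: 0.0
```

```bash
python3 -c "
from g import *
st(); print(go((.5625,.3547,.178),-12))"
```

```text
t 42.4 p [563.4   9.  177.5] yaw -5.3 F [-0.   0.4 -0.9] w 60.2 ff 0.0 q7 0.14 tilt [0.005 0.001]
[344.2, -32.9, -0.1, 0.117]
```

move_arm:
  rows:
    - [344,-32.9,0,0.117]
    - [344,-32.9,0,0.117]
    - [344,-32.9,0,0.117]
    - [344,-32.9,0,0.117]
    - [344,-32.9,0,0.117]
    - [344,-32.9,0,0.117]
    - [344,-32.9,0,0.117]
    - [344,-32.9,0,0.117]
  grip: 64

```text
time_s: 43.4
position: [0.561, 0.3534, 0.1739]
orientation: [[0.209, 0.978, -0.001], [0.978, -0.209, -0.001], [-0.001, -0.0, -1.0]]
force: [0.1, -0.1, 0.9]
width: 0.685
finger_force: 0.0
```

move_arm:
  rows:
    - [0,0,0,0]
    - [0,0,0,0]

```text
time_s: 43.65
position: [0.5612, 0.3537, 0.1748]
orientation: [[0.209, 0.978, 0.0], [0.978, -0.209, 0.0], [0.0, 0.0, -1.0]]
force: [0.2, 0.8, 0.0]
width: 0.68
finger_force: 0.0
```

```bash
python3 -c "
from g import *
st(); print(go((.5625,.355,.051),-12))"
```

```text
t 43.65 p [561.2 353.7 174.8] yaw -12.1 F [0.2 0.8 0. ] w 63.9 ff 0.0 q7 -0.5 tilt [0. 0.]
[1.5, 1.0, 123.8, -0.001]
```

move_arm:
  rows:
    - [1,0.7,50,0]
    - [1,0.7,90,0]
    - [1,0.7,118,0]
    - [1,0.7,123.5,0]
    - [1,0.7,123.5,0]

```text
time_s: 44.28
position: [0.5623, 0.3552, 0.0519]
orientation: [[0.209, 0.978, 0.001], [0.978, -0.209, 0.0], [0.0, 0.001, -1.0]]
force: [-0.3, 0.2, 0.5]
width: 0.683
finger_force: 0.0
```

move_arm:
  rows:
    - [0,0,0,0]
    - [0,0,0,0]
    - [0,0,0,0]
    - [0,0,0,0]
  grip: 0

```text
time_s: 44.78
position: [0.5622, 0.3556, 0.0519]
orientation: [[0.208, 0.978, 0.001], [0.978, -0.208, 0.001], [0.001, 0.001, -1.0]]
force: [-1.6, -0.1, 7.4]
width: 0.457
finger_force: 30.0
```

move_arm:
  rows:
    - [0,0,0,0]
    - [0,0,0,0]
    - [0,0,0,0]
  grip: 64

```text
time_s: 45.15
position: [0.5618, 0.3553, 0.0511]
orientation: [[0.208, 0.978, -0.0], [0.978, -0.208, -0.0], [-0.0, -0.0, -1.0]]
force: [0.5, 0.1, 0.4]
width: 0.674
finger_force: 0.0
```

move_arm:
  rows:
    - [0,0,0,-1.47]
    - [0,0,0,-1.47]
    - [0,0,0,-1.47]
    - [0,0,0,-1.47]
    - [0,0,0,-1.47]
    - [0,0,0,-1.47]
    - [0,0,0,-1.47]
    - [0,0,0,-1.47]

```text
time_s: 46.15
position: [0.5619, 0.3552, 0.0511]
orientation: [[-0.954, 0.3, -0.0], [0.3, 0.954, -0.0], [-0.0, -0.0, -1.0]]
force: [0.3, 0.1, 0.8]
width: 0.685
finger_force: 0.0
```

move_arm:
  rows:
    - [0,0,0,0]
    - [0,0,0,0]
    - [0,0,0,0]
    - [0,0,0,0]
    - [0,0,0,0]
  grip: 0

```text
time_s: 46.78
position: [0.5618, 0.3554, 0.0511]
orientation: [[-0.952, 0.306, -0.0], [0.306, 0.952, -0.0], [0.0, -0.0, -1.0]]
force: [-0.7, -1.4, -0.1]
width: 0.454
finger_force: 30.0
```

move_arm:
  rows:
    - [0,0,-30,0]
    - [0,0,-60,0]
    - [0,0,-100,0]
    - [0,0,-125,0]
    - [0,0,-125,0]

```text
time_s: 47.4
position: [0.5626, 0.3558, 0.178]
orientation: [[-0.952, 0.306, 0.002], [0.306, 0.952, 0.002], [-0.002, 0.002, -1.0]]
force: [0.4, 0.5, -1.5]
width: 0.454
finger_force: 30.0
```

```bash
python3 -c "
from g import *
st(); over(4,178,JY+90)"
```

```text
t 47.4 p [562.6 355.8 178. ] yaw 72.2 F [ 0.4  0.5 -1.5] w 42.7 ff 29.999864904675633 q7 0.78 tilt [0.002 0.002]
hole 4 [-176.3, -314.1, -0.5, -0.218] world [0.6343 0.0028]
```

move_arm:
  rows:
    - [-176,-314,0,-0.218]
    - [-176,-314,0,-0.218]
    - [-176,-314,0,-0.218]
    - [-176,-314,0,-0.218]
    - [-176,-314,0,-0.218]
    - [-176,-314,0,-0.218]
    - [-176,-314,0,-0.218]
    - [-176,-314,0,-0.218]

```text
time_s: 48.4
position: [0.633, 0.0033, 0.1751]
orientation: [[-0.996, 0.092, -0.001], [0.092, 0.996, 0.0], [0.001, 0.0, -1.0]]
force: [0.7, 0.8, -0.6]
width: 0.457
finger_force: 30.0
```

move_arm:
  rows:
    - [0,0,35,0]
    - [0,0,60,0]
    - [0,0,74,0]
    - [0,0,74,0]
    - [0,0,74,0]

```text
time_s: 49.02
position: [0.634, 0.0029, 0.1031]
orientation: [[-0.996, 0.092, 0.001], [0.092, 0.996, 0.0], [-0.001, 0.0, -1.0]]
force: [0.6, -0.6, -1.3]
width: 0.455
finger_force: 30.0
```

```bash
python3 -c "
from g import *
st(); over(4,49.5,JY+90); board()"
```

```text
t 49.02 p [634.    2.9 103.1] yaw 84.7 F [ 0.6 -0.6 -1.3] w 42.8 ff 29.99986889306456 q7 1.6 tilt [0.001 0.   ]
hole 4 [-0.3, -0.0, 53.6, 0.0] world [0.6343 0.0028]
top hole offsets mm (world): [[1.4, -2.0], [nan, nan], [nan, nan], [nan, nan], [nan, nan]]
  screws [[111.5, -12.3], [-55.7, -104.1], [-49.2, -34.1], [0.1, 0.3], [0.1, 0.2]]
scene hole offsets mm (world): [[1.6, 1.8], [nan, nan], [7.3, -3.2], [10.8, 4.9], [2.0, 1.7]]
  screws [[7.0, 33.6], [39.1, -2.6], [19.6, 6.7], [-20.3, 44.0], [1.1, 3.4]]
```

move_arm:
  rows:
    - [0,0,8,0]
    - [0,0,14,0]
    - [0,0,20,0]
    - [0,0,26,0]
    - [0,0,31,0]
    - [0,0,31,0]

```text
time_s: 49.88
position: [0.6333, 0.0025, 0.0707]
orientation: [[-0.996, 0.093, -0.001], [0.093, 0.996, -0.0], [0.001, -0.0, -1.0]]
force: [0.3, 0.3, -0.1]
width: 0.452
finger_force: 30.0
```

move_arm:
  rows:
    - [0,0,6,0]
    - [0,0,12,0]
    - [0,0,18,0]
    - [0,0,21,0]
    - [0,0,22.5,0]
    - [0,0,22.5,0]

```text
time_s: 50.62
position: [0.6336, 0.0025, 0.049]
orientation: [[-0.996, 0.092, 0.0], [0.092, 0.996, 0.0], [-0.0, 0.0, -1.0]]
force: [-2.3, 0.3, 4.0]
width: 0.457
finger_force: 30.0
```

Seated. I release it and go to the red head.

move_arm:
  rows:
    - [0,0,0,0]
    - [0,0,0,0]
    - [0,0,0,0]
    - [0,0,-40,0]
    - [0,0,-80,0]
    - [0,0,-128,0]
    - [0,0,-128,0]
  grip: 54

```text
time_s: 51.5
position: [0.6353, 0.0025, 0.1803]
orientation: [[-0.996, 0.093, 0.006], [0.093, 0.996, 0.0], [-0.006, 0.001, -1.0]]
force: [0.0, 0.9, -0.7]
width: 0.576
finger_force: 0.0
```

```bash
python3 -c "
from g import *
st(); print(go((.482,.3678,.178),78))"
```

```text
t 51.5 p [635.3   2.5 180.3] yaw 84.7 F [ 0.   0.9 -0.7] w 54.1 ff 0.0 q7 1.57 tilt [0.006 0.   ]
[186.4, 349.6, 1.6, 0.117]
```

move_arm:
  rows:
    - [186,349.6,0,0.117]
    - [186,349.6,0,0.117]
    - [186,349.6,0,0.117]
    - [186,349.6,0,0.117]
    - [186,349.6,0,0.117]
    - [186,349.6,0,0.117]
    - [186,349.6,0,0.117]
    - [186,349.6,0,0.117]
  grip: 64

```text
time_s: 52.5
position: [0.4798, 0.3687, 0.1758]
orientation: [[-0.979, 0.206, -0.001], [0.206, 0.979, -0.001], [0.001, -0.001, -1.0]]
force: [0.5, -1.5, 0.4]
width: 0.679
finger_force: 0.0
```

move_arm:
  rows:
    - [0,0,0,0]
    - [0,0,0,0]

```text
time_s: 52.75
position: [0.4815, 0.3664, 0.1766]
orientation: [[-0.978, 0.21, 0.0], [0.21, 0.978, -0.0], [-0.0, -0.0, -1.0]]
force: [-0.3, 0.3, -0.7]
width: 0.682
finger_force: 0.0
```

```bash
python3 -c "
from g import *
st(); print(go((.482,.3678,.051),78))"
```

```text
t 52.75 p [481.5 366.4 176.6] yaw 77.9 F [-0.3  0.3 -0.7] w 64.1 ff 0.0 q7 0.76 tilt [ 0. -0.]
[-0.1, 1.5, 125.6, -0.002]
```

move_arm:
  rows:
    - [0,1,50,0]
    - [0,1,90,0]
    - [0,1,118,0]
    - [0,1,125.5,0]
    - [0,1,125.5,0]

```text
time_s: 53.38
position: [0.4813, 0.3685, 0.0516]
orientation: [[-0.978, 0.209, 0.0], [0.209, 0.978, -0.0], [-0.0, -0.0, -1.0]]
force: [0.3, 0.6, 0.3]
width: 0.677
finger_force: 0.0
```

move_arm:
  rows:
    - [0,0,0,0]
    - [0,0,0,0]
    - [0,0,0,0]
    - [0,0,0,0]
  grip: 0

```text
time_s: 53.88
position: [0.4812, 0.3691, 0.0519]
orientation: [[-0.978, 0.208, 0.001], [0.208, 0.978, 0.001], [-0.001, 0.001, -1.0]]
force: [-1.6, -1.0, 6.5]
width: 0.452
finger_force: 30.0
```

move_arm:
  rows:
    - [0,0,0,0]
    - [0,0,0,0]
    - [0,0,0,0]
  grip: 64

```text
time_s: 54.25
position: [0.4808, 0.3688, 0.0511]
orientation: [[-0.978, 0.208, -0.0], [0.208, 0.978, -0.0], [0.0, -0.0, -1.0]]
force: [0.4, 0.1, -0.3]
width: 0.679
finger_force: 0.0
```

move_arm:
  rows:
    - [0,0,0,1.47]
    - [0,0,0,1.47]
    - [0,0,0,1.47]
    - [0,0,0,1.47]
    - [0,0,0,1.47]
    - [0,0,0,1.47]
    - [0,0,0,1.47]
    - [0,0,0,1.47]

```text
time_s: 55.25
position: [0.4807, 0.3689, 0.0511]
orientation: [[0.114, 0.993, -0.0], [0.993, -0.114, -0.0], [-0.0, -0.0, -1.0]]
force: [-0.2, -0.9, -0.2]
width: 0.678
finger_force: 0.0
```

move_arm:
  rows:
    - [0,0,0,0]
    - [0,0,0,0]
    - [0,0,0,0]
    - [0,0,0,0]
    - [0,0,0,0]
  grip: 0

```text
time_s: 55.88
position: [0.4809, 0.3687, 0.0512]
orientation: [[0.108, 0.994, -0.0], [0.994, -0.108, -0.0], [-0.0, -0.0, -1.0]]
force: [-0.2, -0.1, -0.5]
width: 0.449
finger_force: 30.0
```

move_arm:
  rows:
    - [0,0,-30,0]
    - [0,0,-60,0]
    - [0,0,-100,0]
    - [0,0,-127,0]
    - [0,0,-127,0]

```text
time_s: 56.5
position: [0.4816, 0.3693, 0.1799]
orientation: [[0.108, 0.994, 0.002], [0.994, -0.108, 0.002], [0.002, 0.002, -1.0]]
force: [0.7, -0.0, -0.8]
width: 0.454
finger_force: 30.0
```

```bash
python3 -c "
from g import *
st(); over(0,178,JY)"
```

```text
t 56.5 p [481.6 369.3 179.9] yaw -6.2 F [ 0.7 -0.  -0.8] w 42.7 ff 29.999838729299313 q7 -0.52 tilt [0.002 0.002]
hole 0 [-493.9, 121.9, 0.9, -0.016] world [ 0.5493 -0.1349]
```

move_arm:
  rows:
    - [-494,121.9,0,-0.016]
    - [-494,121.9,0,-0.016]
    - [-494,121.9,0,-0.016]
    - [-494,121.9,0,-0.016]
    - [-494,121.9,0,-0.016]
    - [-494,121.9,0,-0.016]
    - [-494,121.9,0,-0.016]
    - [-494,121.9,0,-0.016]

```text
time_s: 57.5
position: [0.5468, -0.1284, 0.1773]
orientation: [[0.092, 0.996, -0.001], [0.996, -0.092, 0.0], [0.0, -0.001, -1.0]]
force: [1.4, 0.3, -0.3]
width: 0.45
finger_force: 30.0
```

move_arm:
  rows:
    - [0,0,0,0]
    - [0,0,0,0]

```text
time_s: 57.75
position: [0.5468, -0.1265, 0.1772]
orientation: [[0.093, 0.996, -0.001], [0.996, -0.093, 0.0], [-0.0, -0.001, -1.0]]
force: [0.0, 1.1, -0.8]
width: 0.455
finger_force: 30.0
```

```bash
python3 -c "
from g import *
st(); over(0,103,JY); board()"
```

```text
t 57.75 p [ 546.8 -126.5  177.2] yaw -5.3 F [ 0.   1.1 -0.8] w 42.8 ff 29.999978256104356 q7 0.4 tilt [-0.001  0.   ]
hole 0 [-8.1, 3.3, 74.2, -0.001] world [ 0.5493 -0.1349]
top hole offsets mm (world): [[nan, nan], [1.3, -1.6], [-17.0, -1.0], [-16.1, -1.7], [nan, nan]]
  screws [[0.0, -0.2], [0.0, -0.2], [-0.1, -0.0], [24.7, 74.5], [59.0, -91.8]]
scene hole offsets mm (world): [[1.7, 1.9], [1.9, 2.0], [10.8, 5.2], [10.8, 4.9], [11.8, 6.0]]
  screws [[7.0, 33.6], [39.2, -2.5], [19.5, 6.7], [-20.4, 39.5], [0.8, 2.8]]
```

move_arm:
  rows:
    - [-8.3,3,20,0]
    - [-8.3,3,45,0]
    - [-8.3,3,65,0]
    - [-8.3,3,74,0]
    - [-8.3,3,74,0]
    - [-8.3,3,74,0]

```text
time_s: 58.6
position: [0.5498, -0.1354, 0.1048]
orientation: [[0.093, 0.996, 0.001], [0.996, -0.093, -0.0], [-0.0, 0.001, -1.0]]
force: [0.6, 0.2, -0.2]
width: 0.448
finger_force: 30.0
```

```bash
python3 -c "
from g import *
st(); over(0,49.5,JY)"
```

```text
t 58.6 p [ 549.8 -135.4  104.8] yaw -5.3 F [ 0.6  0.2 -0.2] w 42.1 ff 29.999847877839585 q7 0.48 tilt [ 0.001 -0.   ]
hole 0 [0.4, -0.7, 55.3, -0.0] world [ 0.5493 -0.1349]
```

move_arm:
  rows:
    - [0,0,8,0]
    - [0,0,14,0]
    - [0,0,20,0]
    - [0,0,26,0]
    - [0,0,32,0]
    - [0,0,32,0]

```text
time_s: 59.35
position: [0.5492, -0.1353, 0.0717]
orientation: [[0.093, 0.996, -0.001], [0.996, -0.093, -0.0], [-0.0, -0.001, -1.0]]
force: [-0.5, 0.2, 0.2]
width: 0.454
finger_force: 30.0
```

move_arm:
  rows:
    - [0,0,6,0]
    - [0,0,12,0]
    - [0,0,18,0]
    - [0,0,21,0]
    - [0,0,23,0]
    - [0,0,23,0]

```text
time_s: 60.1
position: [0.5495, -0.1353, 0.0492]
orientation: [[0.093, 0.996, 0.0], [0.996, -0.093, -0.0], [-0.0, 0.0, -1.0]]
force: [1.0, -0.8, -0.7]
width: 0.45
finger_force: 30.0
```

move_arm:
  rows:
    - [0,0,0.6,0]
    - [0,0,0.6,0]

```text
time_s: 60.35
position: [0.5496, -0.1354, 0.0491]
orientation: [[0.093, 0.996, 0.0], [0.996, -0.093, 0.0], [0.0, 0.0, -1.0]]
force: [-2.9, 0.8, 8.4]
width: 0.449
finger_force: 30.0
```

move_arm:
  rows:
    - [0,0,0,0]
    - [0,0,0,0]
    - [0,0,0,0]
    - [0,0,-40,0]
    - [0,0,-90,0]
    - [0,0,-150,0]
    - [0,0,-180,0]
  grip: 60

```text
time_s: 61.22
position: [0.55, -0.1356, 0.2315]
orientation: [[0.093, 0.996, 0.003], [0.996, -0.093, -0.0], [0.0, 0.003, -1.0]]
force: [0.6, 0.2, -1.0]
width: 0.638
finger_force: 0.0
```

move_arm:
  rows:
    - [-40,-40,0,0]
    - [-90,-80,0,0]
    - [-140,-110,0,0]
    - [-190,-130,0,0]
    - [-230,-140,0,0]
    - [-230,-140,0,0]
    - [-230,-140,0,0]

```text
time_s: 62.1
position: [0.3889, -0.3509, 0.2284]
orientation: [[0.093, 0.996, -0.0], [0.996, -0.093, 0.0], [0.0, -0.0, -1.0]]
force: [-0.5, 0.1, 0.3]
width: 0.64
finger_force: 0.0
```

```bash
python3 -c "
from g import *
st(); board()
p=np.load('/tmp/scene.npz')['p']; t=np.load('/tmp/top.npz')['p']
a=cv2.resize(p[140:250,190:350],(800,550)[0:2] if 0 else (480,330),interpolation=cv2.INTER_CUBIC); b=cv2.resize(t[120:280,130:400],(460,272),interpolation=cv2.INTER_CUBIC)
o=np.zeros((602,480,3),np.uint8); o[:330]=a; o[330:602,:460]=b; cv2.imwrite('pics/fin.png',o[:600,:,::-1])
for n in('top','scene'):
    C=cloud(n,np.load(f'/tmp/{n}.npz')['d'])
    for i in(0,2,3,4):
        w=J(*HO[i],0); Q=C[(np.hypot(C[...,0]-w[0],C[...,1]-w[1])<.02)&(C[...,2]>.07)]; print(n,i,np.percentile(Q[:,2],[50,95]).round(4))
"
```

```text
t 62.1 p [ 388.9 -350.9  228.4] yaw -5.3 F [-0.5  0.1  0.3] w 60.2 ff 0.0 q7 0.86 tilt [-0.  0.]
top hole offsets mm (world): [[6.1, -26.4], [1.4, -1.6], [-8.0, 6.1], [-16.3, -1.9], [nan, nan]]
  screws [[0.0, -0.2], [0.0, -0.2], [-0.0, 0.1], [0.2, 0.2], [0.1, 0.0]]
scene hole offsets mm (world): [[15.4, 14.2], [1.9, 2.0], [10.7, 5.2], [10.8, 4.9], [11.8, 6.0]]
  screws [[7.0, 33.6], [39.3, -2.4], [19.5, 6.7], [-69.7, 9.9], [0.1, 3.4]]
top 0 [0.091  0.0963]
top 2 [0.0905 0.0971]
top 3 [0.0911 0.096 ]
top 4 [0.0911 0.0959]
scene 0 [0.0896 0.0936]
scene 2 [0.089  0.0938]
scene 3 [0.0893 0.0944]
scene 4 [0.0897 0.0937]
```

View pics/fin.png

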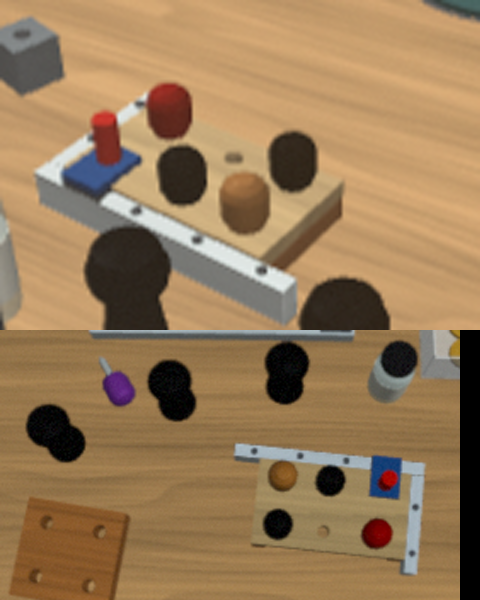

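The picture shows all four heads seated level in the holes, with tops at about 95 mm: wood (283,475), black (330,480), black (278,523) and red (377,533). The pin is home at (388,480), the rack is empty, and the mills and jar are untouched. I hand in.

```bash
python3 -c "
from cell import *
print(hand_in())"
```

```text
the job is handed in; nothing more can be done
None
```

I handed the job in at about 62 s: the board is flush in the fence corner, the pin is fully home, and all four heads sit level in separate holes. The mills and jar were left untouched; the green and purple look-alikes toppled early on, with no sign that the arm touched them.

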